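Stand the dried cup on its kiln shelf and hold the test kiln's lid at its mark

TASK

The square cup has dried upside down on the ware board: turn it right way up and stand it on its foot in the middle of the small kiln shelf, gently, since dry clay breaks if it is dropped. Then raise the test kiln's lid until the lid's pointer meets the marker clamped on the quadrant, and finish holding the lid still there, so that I can load; nothing else holds it, so do not let go or let it fall. Leave the marker and all the other things on the bench as they are.

Things in the scene. Friction and masses are not known exactly. Their poses are not given: they have to be found in the camera images.
- cup_mid (a point): Centre of the square cup, half-way up (35 mm from either end). Loose cup of dry brown clay, 70 mm tall, square with bevelled corners, 54 mm across its flat upright sides (36 mm wide). Starts mouth-down on the ware board, in any place in the row. z axis from mouth to foot (up at the start, down when right way up); x and y normal to the flat sides. Laid on a flat side it does not roll.
- square_cup: The same square cup; origin at the centre of its mouth, axes as for cup_mid. Walls 5 mm, foot closed, mass about 170 g (0.8 to 1.25 times that).
- shelf_top (a point): Centre of the top face of the kiln shelf: a fixed sand-coloured square slab, 120 x 120 x 10 mm, on three short props, its top 30 mm above the bench; it lies nearer the robot than the ware board. z up, x and y along its edges.
- ware_board: Fixed plywood board, 110 (x) by 370 (y) by 20 mm high with its battens; origin under its centre. The three pieces of ware stand on it mouth-down in a row along y, 115 mm apart, on its top 20 mm above the bench.
- lid_handle (a point): Middle of the lid's handle: black round bar, 12 mm thick, 124 mm long along the lid's y axis, 94 mm free between its two arms, its centre 42 mm in front of the lid's front face. Moves with the lid, 287 mm from the hinge line along the lid's -x and 15 mm along its z. Lid's top 17 mm above the bar's centre when shut; free below the bar down to the control box (top 98 mm above the bench).
- lid_hinge (a point): Middle of the lid's hinge line, 150 mm above the bench at the kiln's back; turns with the lid. y axis: the hinge line; x: from the lid's front to its back; z up when shut. The kiln is a fixed steel-jacketed box, 240 x 240 mm, 145 mm high, on the left of the bench, its front turned towards the robot; lid 240 x 240 x 35 mm.
- kiln_lid (a joint): Lid angle: 0 shut (as it starts), growing as the front rises (right-hand turn about the hinge's y axis), stop at 1.3 rad. The lid weighs about 0.65 kg (0.8 to 1.25 times that), the hinge is nearly free: it takes about 3 to 4 N at the handle and falls shut if let go.
- lid_mark (a joint): Angle about the same hinge line of the marker clamped on the quadrant (0.30 to 0.60 rad); pointer and marker meet when joint kiln_lid equals this value. The clamp holds firmly; it is not to be shifted.
- pointer_tip (a point): Tip of the lid's pointer, a thin black needle, 53 mm long, at the lid's right-hand side (-y of the lid), 150 mm from the hinge line; it sweeps along the quadrant as the lid rises.
- mark_tip (a point): Tip of the marker: small dark steel clamp with a brass thumb-screw on the quadrant, the upright steel arc at the kiln's right-hand side (-y of the lid), 158 mm in mean radius about the hinge line. It coincides with pointer_tip when the lid is at the mark.
- round_cup: Bystander: round cup of dry clay, mouth-down on the ware board, 64 mm across, 76 mm tall; origin at the centre of its mouth.
- bowl: Bystander: small bowl of dry clay, mouth-down on the ware board, 84 mm across, 50 mm tall; origin at the centre of its mouth.
- kiln_post: Bystander: standing cream kiln post, 34 mm across, 75 mm tall, at the back; origin under its centre.
- candle_holder: Bystander: star-ribbed terracotta candle holder, 60 mm across, 48 mm tall, at the back; origin under its centre.
- mug: Bystander: brown mug with a handle, 80 mm across, 92 mm tall, at the back; origin under its centre.
- dish: Bystander: small brown dish, 90 mm across, 22 mm high, between the kiln shelf and the kiln; origin under its centre.
- clay_knife: Bystander: wooden clay knife lying on the bench at the right, 155 mm long, 8 mm thick; origin under the middle of its blade.
Mind the look-alikes: they are no part of the job. Leave any green look-alike of the part that bears shelf_top alone.

How it is judged:
On the way, in this order (a step that is already met when the one before it is completed fails the run):
1. the square cup stands on its foot in the middle of the kiln shelf, let go, with the kiln lid still shut (angle between cup_mid's own z axis and vertical above 3.04 rad and horizontal distance between cup_mid and shelf_top below 0.025 m and z of cup_mid in the frame of shelf_top between 0.031 and 0.039 m and linear speed of square_cup below 0.03 m/s and contact force between each of the fingers, the arm and square_cup below 0.05 N and value of joint kiln_lid below 0.05 rad), for 0.3 s.
2. the lid is raised to the marker and held still there by the robot (distance between pointer_tip and mark_tip below 0.007 m and velocity of joint kiln_lid between -0.06 and 0.06 rad/s and contact force between any of the fingers, the arm and kiln_lid above 1 N), for 0.3 s.
At the end, for the whole second after the job is handed in: Cup mouth-up (0.1 rad) on the kiln shelf within 25 mm of its middle, untouched, at rest; lid pointer within 7 mm of the marker tip, lid still (0.06 rad/s), borne by the robot (over 1 N); the other things within 30 mm of where they were (all of step 2 and angle between cup_mid's own z axis and vertical above 3.04 rad and horizontal distance between cup_mid and shelf_top below 0.025 m and z of cup_mid in the frame of shelf_top between 0.031 and 0.039 m and linear speed of square_cup below 0.03 m/s and contact force between each of the fingers, the arm and square_cup below 0.05 N and distance of each of round_cup, bowl, kiln_post, candle_holder, mug, dish, clay_knife from where it was at the start of the episode below 0.03 m); the arm keeps its last pose, push and grip.
It fails at once if the cup falls or is knocked about: moving faster than 0.5 m/s while not held (linear speed of square_cup above 0.5 m/s and contact force between the fingers and square_cup below 0.01 N).
It fails at once if the lid falls (faster than 0.8 rad/s downward) (velocity of joint kiln_lid below -0.8 rad/s).
It fails at once if the marker is shifted by more than 6 mm (distance of mark_tip from where it was at the start of the episode above 0.006 m).
It fails at once if another thing on the bench is moved by more than 30 mm (distance of any of round_cup, bowl, kiln_post, candle_holder, mug, dish, clay_knife from where it was at the start of the episode above 0.03 m).
It also fails if it takes over 72 s, if anything falls off the work surface, if the arm or the gripper's body presses on something with over 40 N, if the wrist force passes 120 N, or if a joint passes its speed limit or range.

ROBOT

A 6-joint arm with a two-finger parallel gripper is mounted at the origin on the work surface. World frame = base frame: x ahead of the robot, y to its left, z up, the work surface at z = 0. Lengths are in m, angles in rad, forces in N, time in s.
With the tool pointing down it reaches from about 0.25 to 0.775 m from the base axis. Payload 4 kg.
Tool frame: the origin (TCP) lies midway between the tips of the shut fingers; the grasp point (between the pads) lies 19 mm behind it; z points along the fingers, x is the direction in which the jaws open and shut, and the axes are right-handed (so a half turn about z gives the same grasp; the last joint's range is limited). The gripper opens to 94 mm and grips with 3 to 60 N. Pads are 16 mm wide; open, the fingers measure 119 mm over their backs; the gripper's body (75 mm by 177 mm) begins 78 mm behind the grasp point.
Start: joints at [-1.366, 0.087, 1.371, -0, 1.684, -0.103], TCP at [0.167, -0.524, 0.206] pointing down, gripper open.
Joint ranges: [-3.1, 3.1], [-0.76, 2.03], [0.27, 2.55], [-1.08, 4.22], [0.17, 2.65], [-2.57, 2.57]. Speed limits (rad/s): [2.79, 2.79, 3.14, 3.14, 3.14, 3.14].

INTERFACE

Orientations are given as [roll, pitch, yaw] about the fixed x, y, z axes, in that order (R = Rz(yaw) Ry(pitch) Rx(roll)).
In Python, from bench import * gives the robot as it stands.
- The arm moves only by the tool send_rows, never from a script. Its argument "rows" is one flat list of numbers, 7 for each row, row after row: the shift along the world's x, y, z in mm, then the turn, a rotation vector about the world's x, y, z in degrees, then the opening, from 0 (shut) to 1 (fully open). A call has exactly 8 rows; each row shifts and turns the commanded pose from where the row before left it; what a row does not reach is not made up. A row lasts 1/8 s, in which the tool goes at most 62.5 mm and 10.7 degrees, less where a joint would pass 70% of its speed; a pose out of reach is approached as far as the arm can. A call is refused whole if a number of a shift passes 62.5 or a number of a turn 10.7, either way. A call with a gripper value outside its range is refused whole. The fingers move at their own pace and stop on an object; the grip force is fixed at half the most. Time passes only in rows, so rows that do not move let the fingers close, or fill a call up. It gives the time, the measured TCP pose, the force and the opening at its end, in the units of the state.
- get_obs(): the state, without advancing time (a new reading comes with each control period).
- snapshot(name): name is "scene" or "side" or "wrist"; returns a dict with "color" (480x640x3 uint8, red, green, blue), "intrinsics" (3x3 intrinsics, pixels), "rvec" (rotation vector, rad) and "tvec" (3), from world to camera coordinates, as OpenCV has them; the wrist camera has in their place "T_tool_cam" (4x4, takes a point from camera to tool coordinates, whose origin is the TCP and whose axes are the tool frame's). Camera axes: x right, y down, z forward; pixel columns grow to the right and rows downward; lengths in m; the calibration is good to about 2 mm. A picture is of the moment at which its call begins: read the wrist's pose just before it. There is no depth.
- close_job(): hands the job in, once; it reports no verdict.
The state is a dict: "time": time; "joint_positions": joint angles; "qvel": joint speeds; "joint_torque": joint torques, N m; "tool_pos": TCP position; "ee_rot": TCP orientation; "wrist_force": force on the tool from outside, world axes, zero at the start; "wrist_torque": the same for the moment, N m; "width": finger opening in m.
Only numpy, scipy, OpenCV 4.12 (cv2) and the standard library are available. Lean on these libraries where they do the work, as an engineer would, in place of code of your own. Each camera call takes 0.05 s, during which the arm holds its last target.

## Working session

There is one attempt and no reset: what is moved stays moved. The work goes in short steps, Python scripts to look and compute and a tool call to move; the robot and the scene stay as the last step left them, time stands still between calls to the robot, and variables do not carry over. Pictures are saved under pics/ and viewed, and the job is handed in when it is done.

Besides the shell and the picture viewer there is one more tool, called as name(argument=value, ...) on one line, values as JSON. send_rows: Moves the arm, as the interface text tells. Its arguments: {"type":"object","properties":{"rows":{"type":"array","items":{"type":"number"}}},"required":["rows"]}

```bash
mkdir -p pics; cat > h.py <<'E'
from bench import *
import numpy as np, cv2
def save(n,f):
    s=snapshot(n); cv2.imwrite('pics/'+f,s['color'][:,:,::-1]); return s
E
python3 - <<'E'
from h import *
print(get_obs())
import pickle
d={}
for n in ['scene','side','wrist']:
    d[n]=save(n,n+'0.png')
pickle.dump(d,open('s0.pkl','wb'))
for n in ['scene','side']:
    s=d[n]; R=cv2.Rodrigues(np.array(s['rvec'],float))[0]; print(n,s['intrinsics'],-R.T@np.array(s['tvec']).ravel(),R[2])
print(d['wrist']['T_tool_cam'])
E
```

```text
{'time': 0.0, 'joint_positions': array([-1.36610855e+00,  8.79681860e-02,  1.37221793e+00, -3.14538314e-05,
        1.68357268e+00, -1.03129410e-01]), 'qvel': array([ 0.00042384, -0.00055115, -0.00251809,  0.00037816,  0.00166378,
       -0.00057651]), 'joint_torque': array([-1.38147952e-04, -3.40184462e+01, -3.02426434e+01,  7.17862439e-02,
        3.31257808e-02, -1.63668938e-04]), 'tool_pos': array([ 0.1665    , -0.52363685,  0.20431538]), 'ee_rot': array([-3.14140075e+00,  2.15785356e-03, -1.26298244e+00]), 'wrist_force': array([ 0.63134938, -0.74616018,  0.34553456]), 'wrist_torque': array([-0.05339477, -0.04670469, -0.04401618]), 'width': 0.09411415359400266}
scene [[595.85742678   0.         335.12943541]
 [  0.         595.85742678 233.23376873]
 [  0.           0.           1.        ]] [ 1.10499459 -0.85558809  1.17748422] [-0.40330582  0.5870674  -0.70192327]
side [[514.39487469   0.         319.83046619]
 [  0.         514.39487469 237.95953944]
 [  0.           0.           1.        ]] [0.40059265 0.91004047 0.89223673] [ 0.08916463 -0.75773464 -0.64644249]
[[ 9.99999321e-01 -2.01448364e-04  1.14820713e-03 -1.79451643e-04]
 [-6.82876902e-05  9.73141657e-01  2.30207105e-01 -6.59847863e-02]
 [-1.16374303e-03 -2.30207027e-01  9.73140982e-01 -1.79686166e-01]
 [ 0.00000000e+00  0.00000000e+00  0.00000000e+00  1.00000000e+00]]
```

View pics/scene0.png

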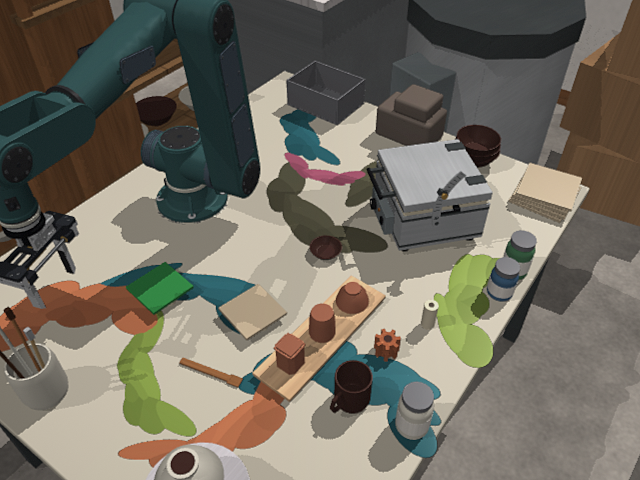

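View pics/side0.png

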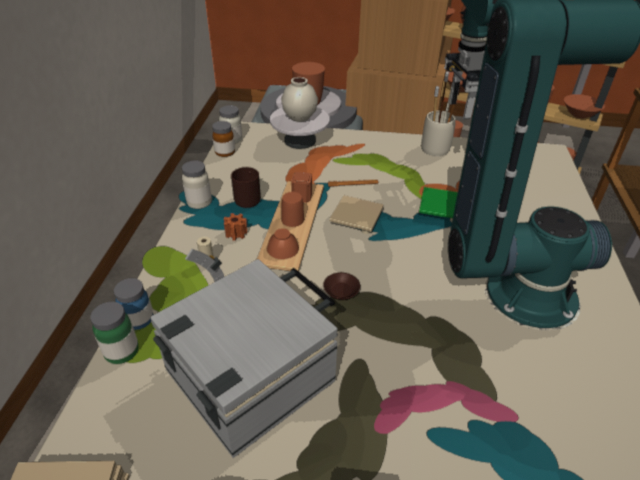

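View pics/wrist0.png

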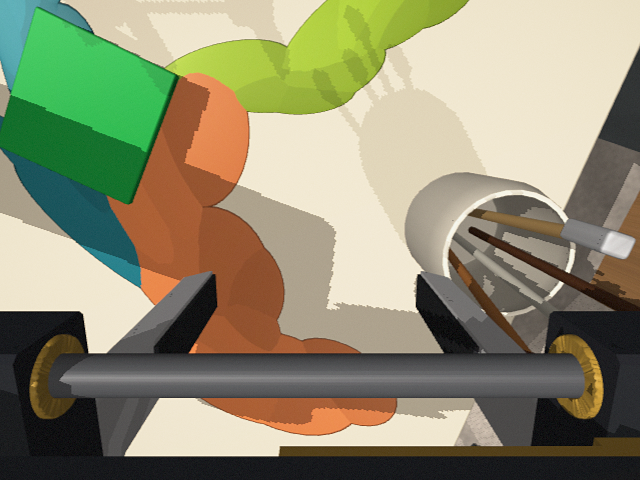

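The scene view shows the square cup at about (290,353), nearest in the row. The sand shelf is at (252,310), the green decoy at (160,288), the kiln at (430,190) and the marker at (450,188). I'll zoom in on these.

```bash
python3 - <<'E'
import pickle,cv2
d=pickle.load(open('s0.pkl','rb'))
def crop(n,x,y,w,h,k,f):
    cv2.imwrite('pics/'+f,cv2.resize(d[n]['color'][y:y+h,x:x+w,::-1],None,fx=k,fy=k,interpolation=cv2.INTER_CUBIC))
crop('scene',200,270,200,150,4,'c1.png')
crop('scene',355,125,150,130,5,'c2.png')
crop('side',140,150,260,120,3,'c3.png')
crop('side',140,240,220,220,2.7,'c4.png')
E
```

```text
(no output)
```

View pics/c1.png

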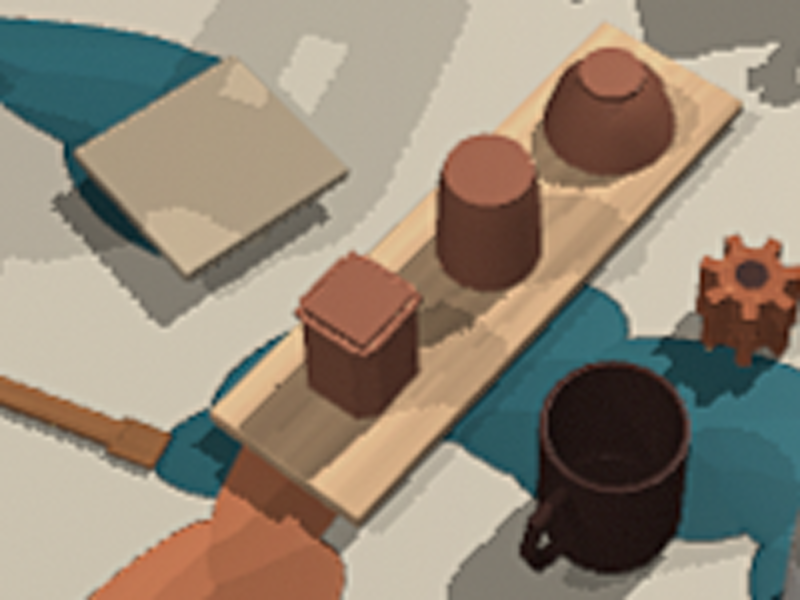

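View pics/c2.png

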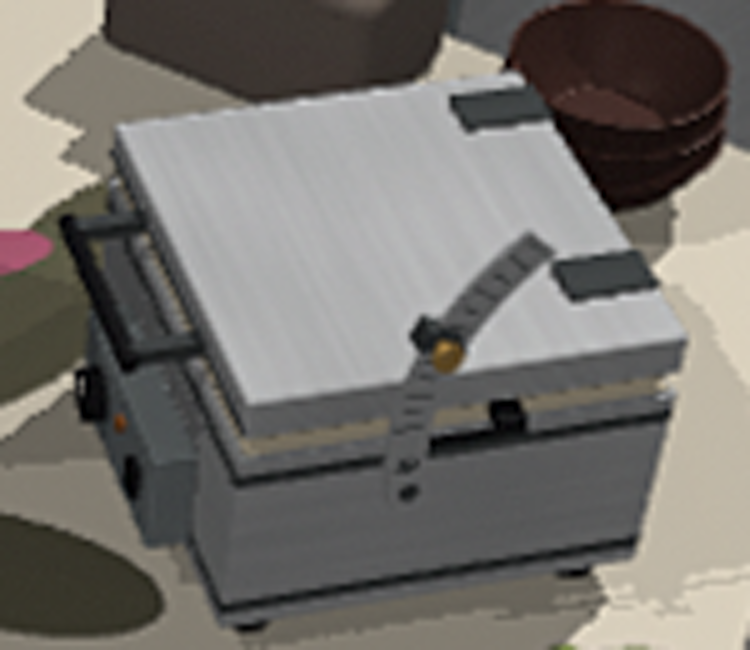

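View pics/c3.png

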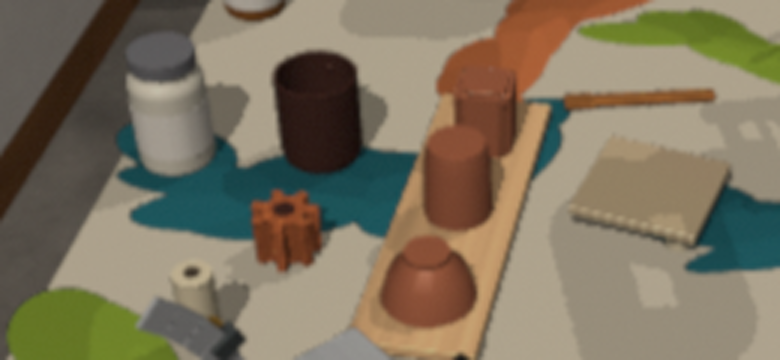

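View pics/c4.png

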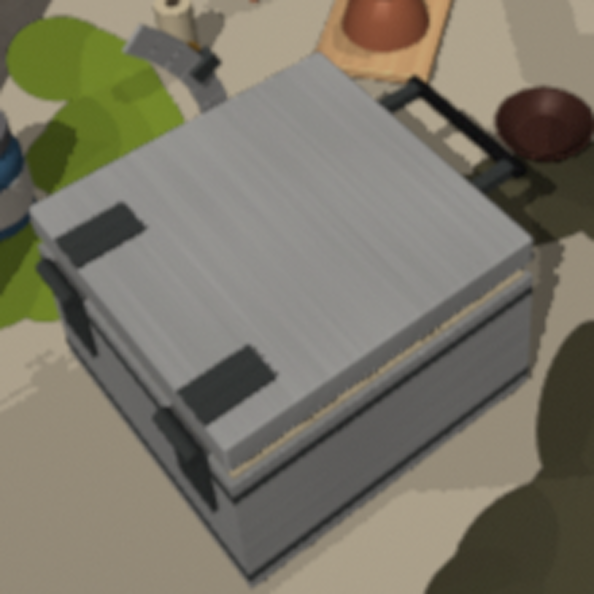

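```bash
cat >> h.py <<'E'
import pickle
def ray(s,uv):
    R=cv2.Rodrigues(np.array(s['rvec'],float))[0]; t=np.array(s['tvec'],float).ravel()
    K=np.array(s['intrinsics']); d=R.T@np.linalg.inv(K)@np.array([uv[0],uv[1],1.]); return -R.T@t, d/np.linalg.norm(d)
def onz(s,uv,z):
    c,d=ray(s,uv); return c+d*(z-c[2])/d[2]
def proj(s,P):
    return cv2.projectPoints(np.array(P,float).reshape(-1,3),np.array(s['rvec'],float),np.array(s['tvec'],float),np.array(s['intrinsics']),None)[0].reshape(-1,2)
E
python3 - <<'E'
from h import *
np.set_printoptions(precision=4,suppress=True)
d=pickle.load(open('s0.pkl','rb'));S=d['scene'];D=d['side']
def quad(s,px,z,n):
    P=np.array([onz(s,p,z) for p in px]); print(n,P[:,:2].tolist() and P[:,:2].round(4).tolist(),'mid',P.mean(0),'sides',[round(float(np.linalg.norm(P[i]-P[i-1])),4) for i in range(4)]); 
    print('   ang',[round(float(np.degrees(np.arctan2(*(P[(i+1)%4]-P[i])[[1,0]]))),1) for i in range(4)])
c=lambda pts,k,x,y:[(a/k+x,b/k+y) for a,b in pts]
quad(S,c([(230,57),(348,172),(188,275),(76,153)],4,200,270),.03,'shelf')
quad(D,c([(612,137),(732,172),(695,240),(572,208)],3,140,150),.03,'shelf side')
quad(S,c([(351,253),(422,298),(365,350),(297,310)],4,200,270),.09,'cup')
quad(S,c([(118,125),(520,72),(685,340),(250,405)],5,355,125),.182,'lid')
quad(D,c([(318,55),(533,242),(230,468),(30,210)],2.7,140,240),.182,'lid side')
for n,p in [('h1',(65,222)),('h2',(130,360))]: print(n,onz(S,c([p],5,355,125)[0],.165))
for n,p in [('h1',(418,83)),('h2',(520,165))]: print(n,onz(D,c([p],2.7,140,240)[0],.165))
quad(S,c([(608,22),(742,105),(357,520),(212,412)],4,200,270),.02,'board')
for n,p in [('dish',(325,240))]: print(n,onz(S,p,.022))
E
```

```text
shelf [[0.3926, -0.1601], [0.5094, -0.188], [0.4808, -0.3009], [0.3666, -0.2728]] mid [ 0.4374 -0.2304  0.03  ] sides [0.1157, 0.1201, 0.1164, 0.1176]
   ang [-13.4, -104.2, 166.2, 77.0]
shelf side [[0.4746, -0.2969], [0.3587, -0.2572], [0.3878, -0.1522], [0.5003, -0.1822]] mid [ 0.4303 -0.2222  0.03  ] sides [0.1176, 0.1225, 0.109, 0.1164]
   ang [161.1, 74.5, -14.9, -102.7]
cup [[0.577, -0.2661], [0.6271, -0.267], [0.6225, -0.3114], [0.5766, -0.3128]] mid [ 0.6008 -0.2893  0.09  ] sides [0.0467, 0.0501, 0.0446, 0.0458]
   ang [-1.0, -96.0, -178.3, 89.5]
lid [[0.4412, 0.3169], [0.5997, 0.4943], [0.7748, 0.3333], [0.6188, 0.1587]] mid [0.6086 0.3258 0.182 ] sides [0.2378, 0.2378, 0.2379, 0.2341]
   ang [48.2, -42.6, -131.8, 138.3]
lid side [[0.6142, 0.1649], [0.4361, 0.3215], [0.5887, 0.5066], [0.7705, 0.3401]] mid [0.6024 0.3333 0.182 ] sides [0.2348, 0.2372, 0.2399, 0.2465]
   ang [138.7, 50.5, -42.5, -131.7]
h1 [0.4533 0.2457 0.165 ]
h2 [0.5425 0.1697 0.165 ]
h1 [0.5382 0.167  0.165 ]
h2 [0.4531 0.2393 0.165 ]
board [[0.5648, 0.0109], [0.6715, 0.0027], [0.6544, -0.3636], [0.5472, -0.358]] mid [ 0.6095 -0.177   0.02  ] sides [0.3693, 0.107, 0.3667, 0.1074]
   ang [-4.4, -92.7, 177.0, 87.3]
dish [0.4338 0.0731 0.022 ]
```

send_rows(rows=[30,0,15,0,0,0,1,30,0,15,0,0,0,1,30,0,15,0,0,0,1,30,0,15,0,0,0,1,30,0,10,0,0,0,1,30,0,10,0,0,0,1,30,0,10,0,0,0,1,30,0,10,0,0,0,1])

```text
time: 1.15
tool_pos: [0.4075, -0.524, 0.3052]
ee_rot: [3.141, 0.001, -1.263]
wrist_force: [0.8, -0.4, 0.2]
width: 0.094
```

```bash
cat >> h.py <<'E'
np.set_printoptions(precision=4,suppress=True)
from scipy.spatial.transform import Rotation as Ro
def log():
    o=get_obs(); open('log.txt','a').write(repr((o['joint_positions'].tolist(),o['tool_pos'].tolist(),o['ee_rot'].tolist()))+'\n'); return o
def to(o,pos,R,n=8):
    "per-row shift mm and rotvec deg"
    R0=Ro.from_euler('xyz',o['ee_rot']); rv=np.degrees((R*R0.inv()).as_rotvec())
    sh=(np.array(pos)-o['tool_pos'])*1000
    print('total',sh.round(1),rv.round(2),'norm',np.linalg.norm(rv).round(1),'| per row',(sh/n).round(1),(rv/n).round(2))
def Rz_x(z,x):
    z=np.array(z,float);x=np.array(x,float);z/=np.linalg.norm(z);x-=z*(x@z);x/=np.linalg.norm(x)
    return Ro.from_matrix(np.c_[x,np.cross(z,x),z])
E
python3 - <<'E'
from h import *
d=pickle.load(open('s0.pkl','rb'))
open('log.txt','a').write(repr(([-1.36610855e+00,  8.79681860e-02,  1.37221793e+00, -3.14538314e-05,1.68357268e+00, -1.03129410e-01],[ 0.1665    , -0.52363685,  0.20431538],[-3.14140075e+00,  2.15785356e-03, -1.26298244e+00]))+'\n')
o=log();print(o['joint_positions'],o['tool_pos'],o['ee_rot'],o['time'])
to(o,o['tool_pos'],Rz_x([0,1,0],[1,0,0]))
to(o,o['tool_pos'],Rz_x([0,1,0],[-1,0,0]))
s=d['scene'];cv2.imwrite('pics/g.png',cv2.resize(s['color'][150:320,0:160,::-1],None,fx=4,fy=4))
E
```

```text
[-0.9951  0.3614  0.8466 -0.0001  1.9345  0.2679] [ 0.4075 -0.524   0.3052] [ 3.1412  0.0009 -1.263 ] 1.15
total [0. 0. 0.] [ 76.72 -56.17  56.08] norm 110.4 | per row [0. 0. 0.] [ 9.59 -7.02  7.01]
total [0. 0. 0.] [ 59.96  82.06 -82.03] norm 130.6 | per row [0. 0. 0.] [  7.5   10.26 -10.25]
```

View pics/g.png

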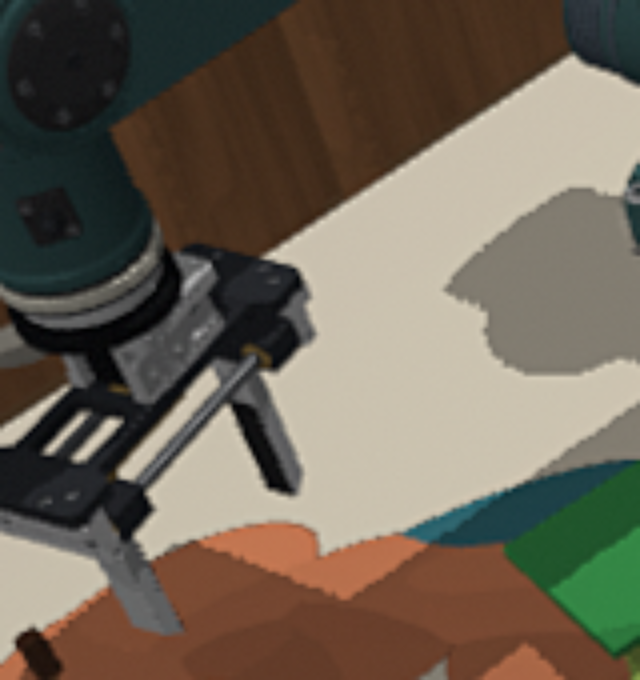

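send_rows(rows=[0,22,0,6.4,-4.7,4.7,1,0,22,0,6.4,-4.7,4.7,1,0,22,0,6.4,-4.7,4.7,1,0,22,0,6.4,-4.7,4.7,1,0,22,0,6.4,-4.7,4.7,1,0,22,0,6.4,-4.7,4.7,1,0,22,0,6.4,-4.7,4.7,1,0,22,0,6.4,-4.7,4.7,1])

```text
time: 2.15
tool_pos: [0.4063, -0.348, 0.3053]
ee_rot: [-2.066, 0.232, -0.391]
wrist_force: [0.4, -0.4, -0.1]
width: 0.0939
```

```bash
cat > fk.py <<'E'
from h import *
from scipy.optimize import least_squares
def fk(q,p):
    d1,lat,L2,e,L3,lat2,L6=p[:7]
    R=Ro.from_euler('z',q[0]); t=R.apply([0,lat,d1])
    R=R*Ro.from_euler('y',q[1]); t=t+R.apply([0,0,L2])
    R=R*Ro.from_euler('y',q[2]); t=t+R.apply([e,lat2,L3])
    R=R*Ro.from_euler('z',q[3])*Ro.from_euler('y',q[4]); 
    R=R*Ro.from_euler('z',q[5]); t=t+R.apply([0,0,L6])
    return t,R
def data(): return [eval(l) for l in open('log.txt')]
def fit():
    D=data()
    def f(p): 
        return np.concatenate([fk(q,p)[0]-np.array(x) for q,x,r in D])
    s=least_squares(f,[.3,.05,.4,0,.4,0,.25]); return s.x,s.fun
E
python3 - <<'E'
from fk import *
o=log();print(o['joint_positions'],o['tool_pos'],o['ee_rot'],o['time'])
p,r=fit();print(p,abs(r).max())
for q,x,rr in data():
    print((fk(q,p)[1].inv()*Ro.from_euler('xyz',rr)).as_rotvec())
E
```

```text
[-1.1852  0.5078  1.0171  0.8982  2.3815 -0.2301] [ 0.4063 -0.348   0.3053] [-2.0655  0.2322 -0.3911] 2.15
[ 0.1526 -1.0222  0.449   0.1007  0.4998  1.0788  0.3506] 9.733506223241761e-09
[-0.     -0.     -3.1416]
[ 0.     -0.      3.1416]
[-0.      0.      3.1416]
```

```bash
cat >> fk.py <<'E'
LO=np.array([-3.1,-.76,.27,-1.08,.17,-2.57]);HI=np.array([3.1,2.03,2.55,4.22,2.65,2.57])
P=None
def params():
    D=data()
    f=lambda p: np.concatenate([fk(q,[p[0],p[1],p[2],p[3],p[4],0,p[5]])[0]-np.array(x) for q,x,r in D])
    s=least_squares(f,[.15,.05,.45,.1,.5,.35]); p=s.x; return [p[0],p[1],p[2],p[3],p[4],0,p[5]],abs(s.fun).max()
FIX=Ro.from_euler('z',np.pi)
def ik(pos,R,seeds):
    best=None
    for q0 in seeds:
        def f(q):
            t,r=fk(q,P); return np.r_[(t-pos)*3,(R.inv()*r*FIX).as_rotvec()]
        s=least_squares(f,np.clip(q0,LO+.01,HI-.01),bounds=(LO,HI))
        if best is None or s.cost<best.cost: best=s
        if s.cost<1e-8: break
    return best.x,np.sqrt(2*best.cost)
rng=np.random.default_rng(0)
SEEDS=[np.array([-.5,.6,1.,0,1.7,0])]+[LO+(HI-LO)*rng.random(6) for _ in range(25)]
P,_e=params()
def graspR(yaw,phi,flip=1):
    "yaw: heading plane azimuth rad; phi: degrees below horizontal (90=down, >90 pointing back)"
    h=np.array([np.cos(yaw),np.sin(yaw),0]); c,s=np.cos(np.radians(phi)),np.sin(np.radians(phi))
    return Rz_x(h*c+np.array([0,0,-s]), flip*np.array([-np.sin(yaw),np.cos(yaw),0]))
def tcp(g,R): return np.array(g)+R.apply([0,0,.019])
E
python3 - <<'E'
from fk import *
print(P,_e)
for nm,g,yaw,phis in [('pick',(.6,-.289,.055),np.radians(-2.5),(40,50,60,90)),('lay',(.436,-.228,.057),np.radians(-27),(40,45,90,130,140)),('lay',(.436,-.228,.057),np.radians(-10),(45,90,130,140)),('hi',(.436,-.228,.15),np.radians(-27),(45,90,135))]:
  for fl in (1,-1):
    q0=None
    for ph in phis:
        R=graspR(yaw,ph,fl); q,e=ik(tcp(g,R),R,([] if q0 is None else [q0])+SEEDS); q0=q if e<1e-3 else q0
        print(nm,fl,ph,q,round(e,4))
E
```

```text
Traceback (most recent call last):
NameError: name '_e' is not defined
```

```bash
sed -i 's/_e=params/pe=params/' fk.py
python3 - <<'E'
from fk import *
print(P,pe)
for nm,g,yaw,phis in [('pick',(.6,-.289,.055),np.radians(-2.5),(40,50,60,90)),('lay',(.436,-.228,.057),np.radians(-27),(40,45,90,130,140)),('lay',(.436,-.228,.057),np.radians(-10),(45,90,130,140)),('hi',(.436,-.228,.15),np.radians(-27),(45,90,135))]:
  for fl in (1,-1):
    q0=None
    for ph in phis:
        R=graspR(yaw,ph,fl); q,e=ik(tcp(g,R),R,([] if q0 is None else [q0])+SEEDS); q0=q if e<1e-3 else q0
        print(nm,fl,ph,q,round(e,4))
E
```

```text
[np.float64(0.15259999094949056), np.float64(0.056599997525898726), np.float64(0.44900001061224526), np.float64(0.10069999824498235), np.float64(0.499799996830958), 0, np.float64(0.3506350030885508)] 3.3460412218744295e-09
pick 1 40 [-0.677   0.071   1.9029  0.6633  0.5839 -2.57  ] 0.1651
pick 1 50 [-0.7102  0.1152  1.8356  0.5896  0.715  -2.57  ] 0.0464
pick 1 60 [-0.685   0.1617  1.7307  0.4065  0.8581 -2.4192] 0.0
pick 1 90 [-0.534   0.4241  1.2986 -0.      1.4189 -2.0611] 0.0
pick -1 40 [-0.8043  0.1161  1.9609  1.0641  0.6485  0.0593] 0.0
pick -1 50 [-0.7446  0.1213  1.854   0.6817  0.7181  0.4484] 0.0
pick -1 60 [-0.685   0.1617  1.7307  0.4065  0.8581  0.7224] 0.0
pick -1 90 [-0.534   0.4241  1.2986  0.      1.4189  1.0805] 0.0
lay 1 40 [-0.7332 -0.4322  2.4095  0.5878  0.3659 -2.2981] 0.0
lay 1 45 [-0.713  -0.4115  2.3476  0.3873  0.4649 -2.093 ] 0.0
lay 1 90 [-0.5971  0.0561  1.7452  0.      1.3402 -1.6967] 0.0
lay 1 130 [-0.559   0.5709  1.2458 -0.0626  2.0204 -1.6653] 0.0
lay 1 140 [-0.5542  0.695   1.1391 -0.0773  2.1771 -1.6683] 0.0
lay -1 40 [-0.7332 -0.4322  2.4095  0.
[... 475 characters left out ...]
0
lay 1 140 [-0.4543  0.6789  1.1652 -0.2531  2.1358 -1.891 ] 0.0
lay -1 45 [-0.9454 -0.3448  2.3068  0.8194  0.7399  0.3001] 0.0
lay -1 90 [-0.5971  0.0561  1.7452  0.      1.3402  1.1482] 0.0
lay -1 130 [-0.4705  0.5568  1.2673 -0.2063  1.9859  1.2571] 0.0
lay -1 140 [-0.4543  0.6789  1.1652 -0.2531  2.1358  1.2506] 0.0
hi 1 45 [-0.713  -0.5535  2.2242  0.2606  0.7172 -1.9418] 0.0
hi 1 90 [-0.5971 -0.0151  1.6245  0.      1.5322 -1.6967] 0.0
hi 1 135 [-0.5564  0.5557  1.1139 -0.0776  2.2541 -1.6802] 0.0
hi -1 45 [-0.713  -0.5535  2.2242  0.2606  0.7172  1.1998] 0.0
hi -1 90 [-0.5971 -0.0151  1.6245  0.      1.5322  1.4449] 0.0
hi -1 135 [-0.5564  0.5557  1.1139 -0.0776  2.2541  1.4614] 0.0
```

```bash
cat >> fk.py <<'E'
def plan(pos,R,n=8,start=None):
    "interpolates as rows, prints rows and checks local ik joint speed"
    o=get_obs() if start is None else start
    R0=Ro.from_euler('xyz',o['ee_rot']) if start is None else start['R']
    p0=np.array(o['tool_pos']); rv=(R*R0.inv()).as_rotvec(); q=np.array(o['joint_positions']); mx=0;me=0
    for i in range(1,n+1):
        Ri=Ro.from_rotvec(rv*i/n)*R0; qi,e=ik(p0+(pos-p0)*i/n,Ri,[q]); mx=max(mx,np.max(abs(qi-q)/.125/np.array([2.79,2.79,3.14,3.14,3.14,3.14]))); q=qi;me=max(me,e)
    print('n',n,'shift/row',((pos-p0)*1000/n).round(1),'rv/row',(np.degrees(rv)/n).round(2),'norm',np.degrees(np.linalg.norm(rv)/n).round(1),'speedfrac',round(mx,2),'err',round(me,4),'q',q)
    return dict(tool_pos=pos,R=R,joint_positions=q)
E
python3 - <<'E'
from fk import *
R=graspR(np.radians(-2.5),50,-1)
g=np.array((.6,-.289,.055))
a=plan(tcp(g,R)-R.apply([0,0,.13]),R,16)
b=plan(tcp(g,R),R,8,a)
E
```

```text
n 16 shift/row [  7.7   3.9 -10.3] rv/row [-1.5   0.73 -4.15] norm 4.5 speedfrac 0.28 err 0.0 q [-0.8764 -0.1511  1.9004  0.6123  0.9744  0.4951]
n 8 shift/row [ 10.4  -0.5 -12.4] rv/row [0. 0. 0.] norm 0.0 speedfrac 0.1 err 0.0 q [-0.7446  0.1213  1.854   0.6817  0.7181  0.4484]
```

send_rows(rows=[15.4,7.8,-20.6,-3.0,1.46,-8.3,1,15.4,7.8,-20.6,-3.0,1.46,-8.3,1,15.4,7.8,-20.6,-3.0,1.46,-8.3,1,15.4,7.8,-20.6,-3.0,1.46,-8.3,1,15.4,7.8,-20.6,-3.0,1.46,-8.3,1,15.4,7.8,-20.6,-3.0,1.46,-8.3,1,15.4,7.8,-20.6,-3.0,1.46,-8.3,1,15.4,7.8,-20.6,-3.0,1.46,-8.3,1])

```text
time: 3.15
tool_pos: [0.5295, -0.2858, 0.1401]
ee_rot: [-2.446, -0.002, -1.623]
wrist_force: [0.9, -0.5, -0.6]
width: 0.0942
```

```bash
cat >> fk.py <<'E'
def wcam(s,o):
    T=np.eye(4);T[:3,:3]=Ro.from_euler('xyz',o['ee_rot']).as_matrix();T[:3,3]=o['tool_pos'];T=T@s['T_tool_cam']
    Rw=T[:3,:3].T; return dict(color=s['color'],intrinsics=s['intrinsics'],rvec=cv2.Rodrigues(Rw)[0],tvec=-Rw@T[:3,3])
E
python3 - <<'E'
from fk import *
o=log();print(o['tool_pos'],o['ee_rot'],o['time'])
s=wcam(save('wrist','w1.png'),o);pickle.dump(s,open('w1.pkl','wb'))
E
```

```text
[ 0.5295 -0.2858  0.1401] [-2.4461 -0.0021 -1.6226] 3.15
```

View pics/w1.png

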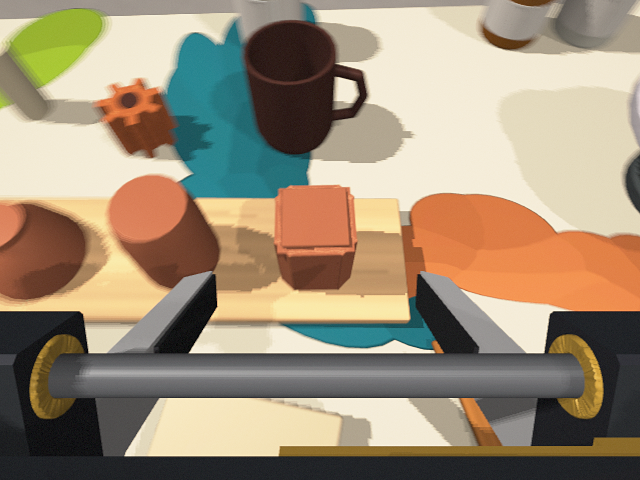

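The cup sits between the fingers, with its foot face at (276–356, 186–250) and the round cup to the left at (150,215). I'll measure the foot corners.

```bash
python3 - <<'E'
from fk import *
s=pickle.load(open('w1.pkl','rb'))
cv2.imwrite('pics/w1c.png',cv2.resize(s['color'][170:310,240:400,::-1],None,fx=5,fy=5,interpolation=cv2.INTER_CUBIC)[:600])
for p in [(281,187),(350,186),(355,247),(276,250)]: print(onz(s,p,.09))
E
```

```text
[ 0.6226 -0.2669  0.09  ]
[ 0.6211 -0.3143  0.09  ]
[ 0.5746 -0.3133  0.09  ]
[ 0.575  -0.2632  0.09  ]
```

View pics/w1c.png

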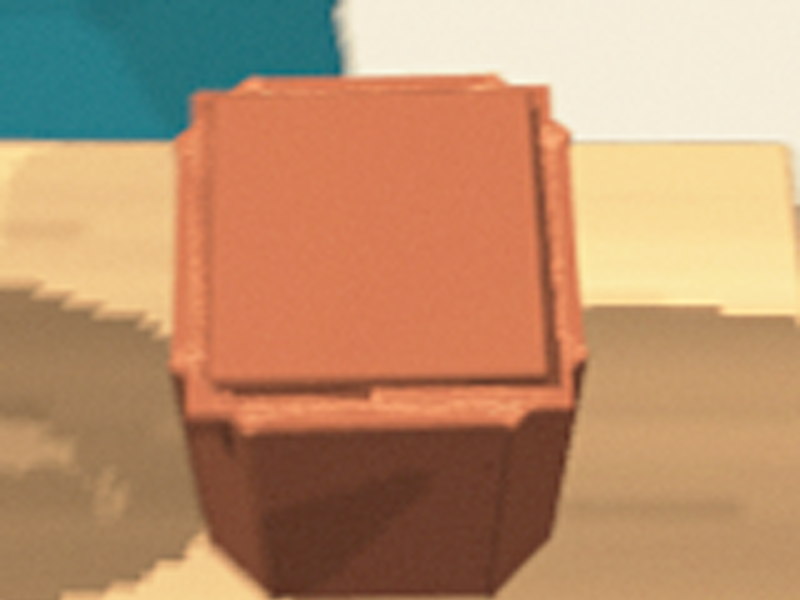

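```bash
python3 - <<'E'
from fk import *
s=pickle.load(open('w1.pkl','rb'))
Q=np.array([onz(s,(a/5+240,b/5+170),.09) for a,b in [(205,92),(528,88),(548,375),(215,383)]]);print(Q,Q.mean(0))
Q=np.array([onz(s,(a/5+240,b/5+170),.087) for a,b in [(248,80),(498,78),(515,425),(245,430),(178,150),(178,365),(568,150),(583,358)]]);print(Q,Q.mean(0))
E
```

```text
[[ 0.6215 -0.2669  0.09  ]
 [ 0.6199 -0.3111  0.09  ]
 [ 0.5762 -0.31    0.09  ]
 [ 0.5772 -0.2676  0.09  ]] [ 0.5987 -0.2889  0.09  ]
[[ 0.6252 -0.2727  0.087 ]
 [ 0.6238 -0.3075  0.087 ]
 [ 0.5708 -0.3055  0.087 ]
 [ 0.5718 -0.2711  0.087 ]
 [ 0.6142 -0.2629  0.087 ]
 [ 0.5815 -0.2627  0.087 ]
 [ 0.6116 -0.3161  0.087 ]
 [ 0.5798 -0.3151  0.087 ]] [ 0.5973 -0.2892  0.087 ]
```

```bash
python3 - <<'E'
from fk import *
R=graspR(np.radians(-2),50,-1)
plan(tcp([.599,-.289,.055],R),R,8)
E
```

```text
n 8 shift/row [ 10.2  -1.2 -12.1] rv/row [-0.02 -0.04  0.09] norm 0.1 speedfrac 0.1 err 0.0 q [-0.749   0.1217  1.8535  0.6871  0.7258  0.4343]
```

send_rows(rows=[11.7,-1.4,-13.8,0,0,0.3,1,11.7,-1.4,-13.8,0,0,0.3,1,11.7,-1.4,-13.8,0,0,0,1,11.7,-1.4,-13.8,0,0,0,1,11.7,-1.4,-13.8,0,0,0,1,11.7,-1.4,-13.8,0,0,0,1,11.7,-1.4,-13.8,0,0,0,1,0,0,0,0,0,0,1])

```text
time: 4.2
tool_pos: [0.6112, -0.2949, 0.0421]
ee_rot: [-2.449, 0.002, -1.605]
wrist_force: [-0.3, 0.5, 0.3]
width: 0.0945
```

send_rows(rows=[0,0,0,0,0,0,0,0,0,0,0,0,0,0,0,0,0,0,0,0,0,0,0,0,0,0,0,0,0,0,0,0,0,0,0,0,0,0,0,0,0,0,0,0,0,0,0,0,0,0,0,0,0,0,0,0])

```text
time: 5.2
tool_pos: [0.6121, -0.2948, 0.0449]
ee_rot: [-2.445, 0.001, -1.605]
wrist_force: [-2.0, 4.2, 5.2]
width: 0.054
```

```bash
python3 - <<'E'
from fk import *
o=log();print(o['tool_pos'],o['ee_rot'],o['time'],o['wrist_force'],o['width'])
save('wrist','w2.png')
E
```

```text
[ 0.6121 -0.2948  0.0449] [-2.4454  0.0007 -1.6053] 5.2 [-2.0028  4.1649  5.1613] 0.05396944754354095
```

View pics/w2.png

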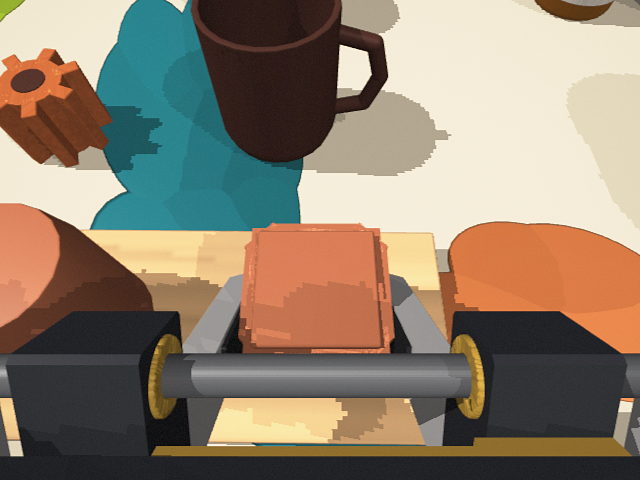

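```bash
python3 - <<'E'
from fk import *
o=get_obs()
R0=Ro.from_euler('xyz',o['ee_rot'])
a=plan(np.array(o['tool_pos'])+[-.02,0,.09],R0,4)
yaw=np.radians(-27);h=np.array([np.cos(yaw),np.sin(yaw),0])
tilt0=np.degrees(np.arcsin(-R0.apply([0,0,1])[2]));print(tilt0)
R=graspR(yaw,tilt0+90,-1)
c=np.array([.436,-.228,.057])
g=c+.0045*h
b=plan(tcp(g+[0,0,.06],R),R,16,a)
b=plan(tcp(g+[0,0,.06],R),R,12,a)
plan(tcp(g,R),R,8,b)
E
```

```text
n 4 shift/row [-5.   0.  22.5] rv/row [0. 0. 0.] norm 0.0 speedfrac 0.11 err 0.0 q [-0.7854 -0.0159  1.786   0.5862  0.9133  0.5641]
50.1113616525196
n 16 shift/row [-10.3   4.5  -1.9] rv/row [ 1.41  5.48 -1.22] norm 5.8 speedfrac 0.35 err 0.0 q [-0.5536  0.6505  1.0828 -0.0833  2.2795  1.4636]
n 12 shift/row [-13.8   5.9  -2.5] rv/row [ 1.89  7.31 -1.63] norm 7.7 speedfrac 0.45 err 0.0 q [-0.5536  0.6505  1.0828 -0.0833  2.2795  1.4636]
n 8 shift/row [ 0.   0.  -7.5] rv/row [0. 0. 0.] norm 0.0 speedfrac 0.03 err 0.0 q [-0.5536  0.7056  1.1228 -0.0773  2.1847  1.4733]
```

send_rows(rows=[-2,0,22.5,0,0,0,0,-6,0,22.5,0,0,0,0,-6,0,22.5,0,0,0,0,-6,0,22.5,0,0,0,0,-13.8,5.9,-2.5,1.89,7.31,-1.63,0,-13.8,5.9,-2.5,1.89,7.31,-1.63,0,-13.8,5.9,-2.5,1.89,7.31,-1.63,0,-13.8,5.9,-2.5,1.89,7.31,-1.63,0])

```text
time: 6.25
tool_pos: [0.5356, -0.2726, 0.1235]
ee_rot: [-2.972, 0.078, -1.746]
wrist_force: [1.4, 0.6, -1.4]
width: 0.0537
```

send_rows(rows=[-13.8,5.9,-2.5,1.89,7.31,-1.63,0,-13.8,5.9,-2.5,1.89,7.31,-1.63,0,-13.8,5.9,-2.5,1.89,7.31,-1.63,0,-13.8,5.9,-2.5,1.89,7.31,-1.63,0,-13.8,5.9,-2.5,1.89,7.31,-1.63,0,-13.8,5.9,-2.5,1.89,7.31,-1.63,0,-13.8,5.9,-2.5,1.89,7.31,-1.63,0,-13.8,5.9,-2.5,1.89,7.31,-1.63,0])

```text
time: 7.25
tool_pos: [0.4262, -0.2255, 0.1025]
ee_rot: [2.264, -0.002, -2.042]
wrist_force: [-0.3, -0.1, -1.7]
width: 0.0537
```

```bash
python3 - <<'E'
from fk import *
o=log();print(o['tool_pos'],o['ee_rot'],o['time'],o['wrist_force'],o['width'])
R0=Ro.from_euler('xyz',o['ee_rot']);print(R0.as_matrix())
d={n:save(n,n+'3.png') for n in('scene','side')};pickle.dump(d,open('s3.pkl','wb'))
a=cv2.resize(d['scene']['color'][230:380,180:340],None,fx=2.5,fy=2.5);b=cv2.resize(d['side']['color'][140:290,270:430],None,fx=2.5,fy=2.5)
cv2.imwrite('pics/s3.png',np.hstack([a,b])[:,:,::-1])
yaw=np.radians(-27);h=np.array([np.cos(yaw),np.sin(yaw),0])
R=graspR(yaw,140.1,-1)
c=np.array([.436,-.228,.057]);g=c+.0045*h
plan(tcp(g,R),R,8)
E
```

```text
[ 0.4262 -0.2255  0.1025] [ 2.2641 -0.0023 -2.0419] 7.25 [-0.2993 -0.1328 -1.7347] 0.05374643849452944
[[-0.4538 -0.5687 -0.686 ]
 [-0.8911  0.2916  0.3478]
 [ 0.0023  0.7691 -0.6391]]
n 8 shift/row [ 0.2  0.2 -6.8] rv/row [-0.03 -0.05 -0.01] norm 0.1 speedfrac 0.03 err 0.0 q [-0.5536  0.7055  1.1229 -0.0773  2.1845  1.4733]
```

View pics/s3.png

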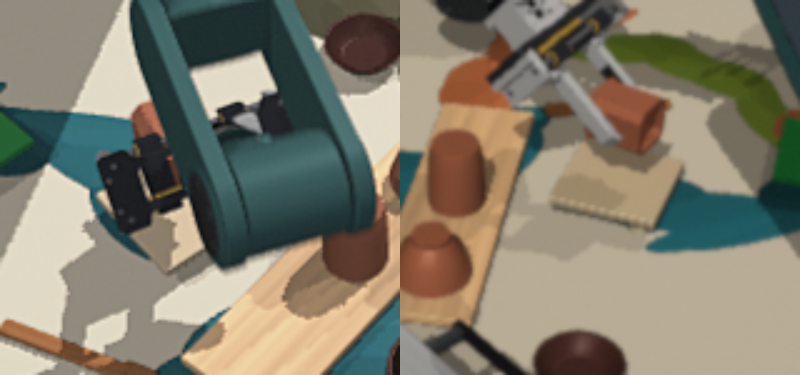

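The side view shows the cup horizontal over the shelf with its mouth toward the robot, so I'll lower it.

send_rows(rows=[0,0,-10,0,0,0,0,0,0,-10,0,0,0,0,0,0,-10,0,0,0,0,0,0,-8,0,0,0,0,0,0,-5,0,0,0,0,0,0,-4,0,0,0,0,0,0,-3,0,0,0,0,0,0,-2,0,0,0,0])

```text
time: 8.35
tool_pos: [0.4262, -0.2248, 0.052]
ee_rot: [2.266, -0.0, -2.041]
wrist_force: [-0.0, 0.0, -1.8]
width: 0.0541
```

```bash
python3 - <<'E'
from fk import *
o=log();print(o['tool_pos'],o['ee_rot'],o['time'],o['wrist_force'],o['width'])
s=save('side','side4.png');cv2.imwrite('pics/s4.png',cv2.resize(s['color'][150:270,270:430],None,fx=5,fy=5)[:,:,::-1])
E
```

```text
[ 0.4262 -0.2248  0.052 ] [ 2.2661 -0.0003 -2.0411] 8.35 [-0.0329  0.0083 -1.7639] 0.054132824864266516
```

View pics/s4.png

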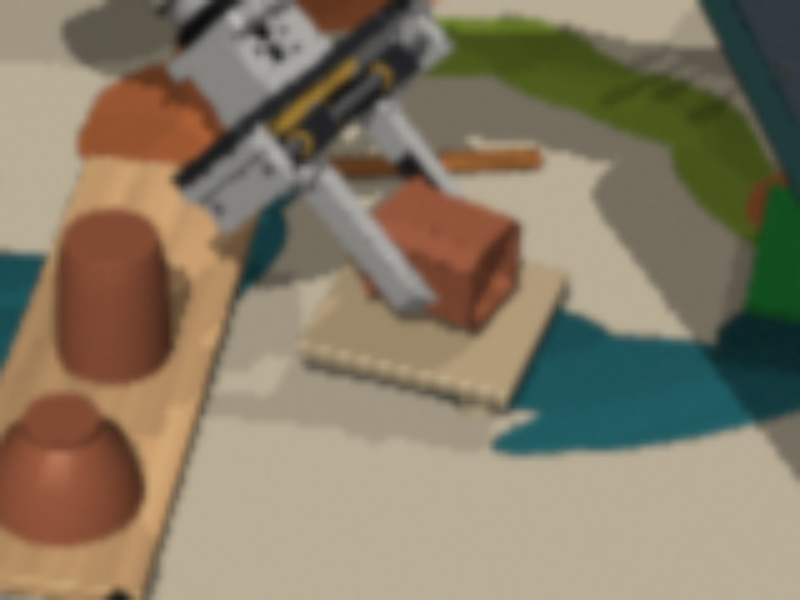

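send_rows(rows=[0,0,-2,0,0,0,0,0,0,-2,0,0,0,0,0,0,-1,0,0,0,0,0,0,-1,0,0,0,0,0,0,0,0,0,0,0,0,0,0,0,0,0,0,0,0,0,0,0,0,0,0,0,0,0,0,0,0])

```text
time: 9.4
tool_pos: [0.4262, -0.2248, 0.0461]
ee_rot: [2.266, -0.0, -2.041]
wrist_force: [0.2, -0.7, -2.3]
width: 0.0537
```

send_rows(rows=[0,0,-1,0,0,0,0,0,0,0,0,0,0,0,0,0,-0.5,0,0,0,0,0,0,0,0,0,0,0,0,0,0,0,0,0,0,0,0,0,0,0,0,0,0,0,0,0,0,0,0,0,0,0,0,0,0,0])

```text
time: 10.4
tool_pos: [0.4261, -0.2248, 0.0446]
ee_rot: [2.266, -0.0, -2.041]
wrist_force: [0.7, 0.2, -2.0]
width: 0.0543
```

send_rows(rows=[0,0,-1,0,0,0,0,0,0,0,0,0,0,0,0,0,-1,0,0,0,0,0,0,0,0,0,0,0,0,0,0,0,0,0,0,0,0,0,0,0,0,0,0,0,0,0,0,0,0,0,0,0,0,0,0,0])

```text
time: 11.4
tool_pos: [0.4261, -0.2248, 0.0433]
ee_rot: [2.266, -0.0, -2.041]
wrist_force: [-0.5, 0.3, 6.0]
width: 0.0537
```

```bash
python3 - <<'E'
from fk import *
o=log();print(o['tool_pos'],o['ee_rot'],o['time'],o['wrist_force'],o['width'])
s=save('side','side5.png');cv2.imwrite('pics/s5.png',cv2.resize(s['color'][150:270,270:430],None,fx=5,fy=5)[:,:,::-1])
E
```

```text
[ 0.4261 -0.2248  0.0433] [ 2.2656 -0.0003 -2.0412] 11.4 [-0.5008  0.3114  6.0488] 0.05365093636032568
```

View pics/s5.png

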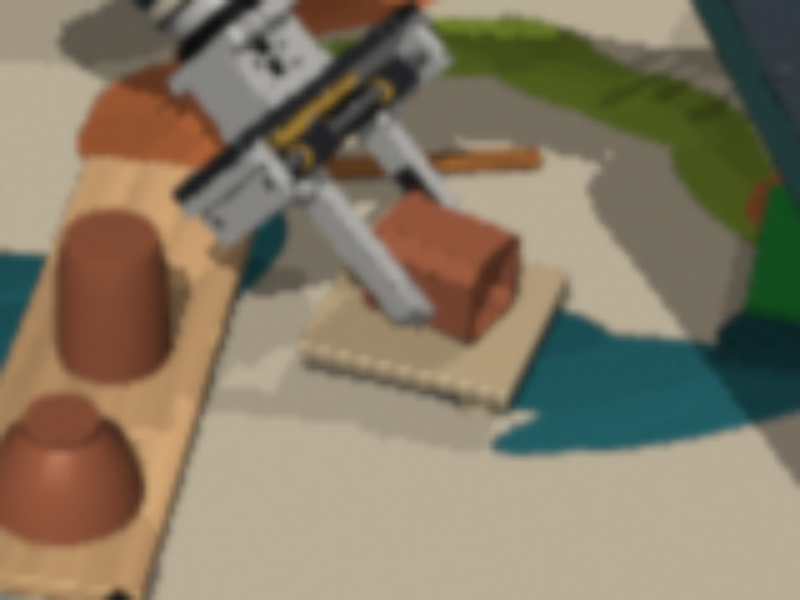

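send_rows(rows=[0,0,0,0,0,0,1,0,0,0,0,0,0,1,0,0,0,0,0,0,1,10,-5,9,0,0,0,1,20,-10,19,0,0,0,1,20,-10,20,0,0,0,1,10,-5,30,0,0,0,1,0,0,40,0,0,0,1])

```text
time: 12.45
tool_pos: [0.4862, -0.2549, 0.1597]
ee_rot: [2.263, 0.0, -2.041]
wrist_force: [0.9, -0.4, 0.5]
width: 0.094
```

```bash
python3 - <<'E'
from fk import *
o=log();print(o['tool_pos'],o['ee_rot'],o['time'],o['wrist_force'],o['width'])
yaw=np.radians(-27);h=np.array([np.cos(yaw),np.sin(yaw),0])
R=graspR(yaw,50,-1)
c=np.array([.4355,-.2290,.057])
g=c+h*.0
a=plan(tcp(g,R)-R.apply([0,0,.11]),R,8)
a=plan(tcp(g,R)-R.apply([0,0,.11]),R,12)
plan(tcp(g,R),R,8,a)
s=save('side','side6.png');cv2.imwrite('pics/s6.png',cv2.resize(s['color'][150:270,270:430],None,fx=5,fy=5)[:,:,::-1])
E
```

```text
[ 0.4862 -0.2549  0.1597] [ 2.263   0.     -2.0411] 12.45 [ 0.8835 -0.4256  0.4711] 0.09398279147507706
n 8 shift/row [-12.9   6.6  -4.1] rv/row [ -5.12 -10.06  -0.01] norm 11.3 speedfrac 0.6 err 0.0 q [-0.7769 -0.7361  2.2856  0.2434  0.9316  1.1865]
n 12 shift/row [-8.6  4.4 -2.7] rv/row [-3.41 -6.71 -0.  ] norm 7.5 speedfrac 0.41 err 0.0 q [-0.7769 -0.7361  2.2856  0.2434  0.9316  1.1865]
n 8 shift/row [  7.9  -4.  -10.5] rv/row [0. 0. 0.] norm 0.0 speedfrac 0.14 err 0.0 q [-0.6983 -0.3794  2.2834  0.2719  0.5691  1.165 ]
```

View pics/s6.png

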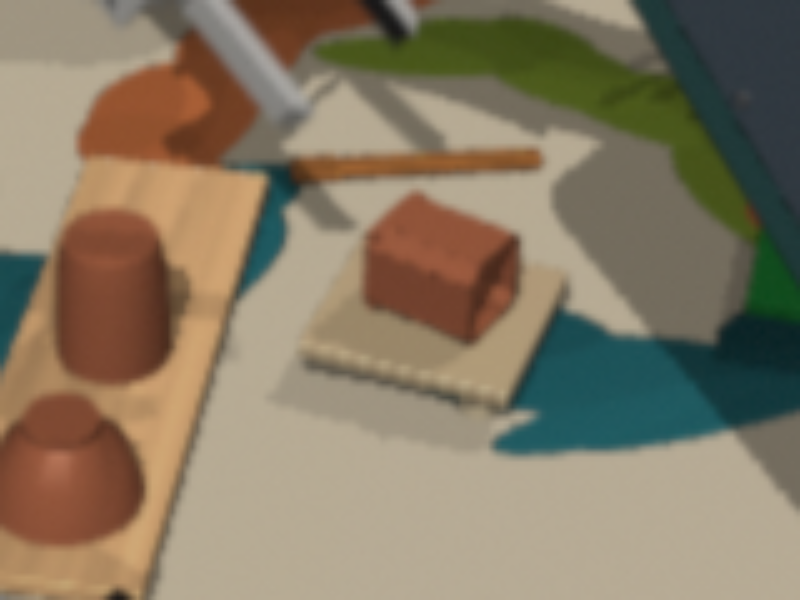

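```bash
python3 - <<'E'
from fk import *
yaw=np.radians(-27);h=np.array([np.cos(yaw),np.sin(yaw),0])
R=graspR(yaw,50,-1)
c=np.array([.4355,-.2290,.057])
a=plan(tcp(c,R)-R.apply([0,0,.085])+[0,0,.005],R,12)
plan(tcp(c,R),R,8,a)
E
```

```text
n 12 shift/row [-7.5  3.8 -4.5] rv/row [-3.39 -6.67  0.  ] norm 7.5 speedfrac 0.36 err 0.0 q [-0.7546 -0.6659  2.2846  0.2396  0.8591  1.1931]
n 8 shift/row [ 6.1 -3.1 -8.8] rv/row [0. 0. 0.] norm 0.0 speedfrac 0.11 err 0.0 q [-0.6983 -0.3794  2.2834  0.2719  0.5691  1.165 ]
```

send_rows(rows=[-10,5,0,-4.5,-8.9,0,1,-10,5,0,-4.5,-8.9,0,1,-10,5,0,-4.5,-8.9,0,1,-10,5,-5,-4.5,-8.9,0,1,-10,5,-5,-4.5,-8.9,0,1,-10,5,-5,-4.5,-8.9,0,1,-10,5,-5,-4.5,-8.9,0,1,-10,5,-5,-4.5,-8.9,0,1])

```text
time: 13.5
tool_pos: [0.4061, -0.2147, 0.1364]
ee_rot: [-2.617, 0.001, -2.039]
wrist_force: [-0.5, 0.1, 0.1]
width: 0.0941
```

```bash
python3 - <<'E'
from fk import *
yaw=np.radians(-27)
R=graspR(yaw,50,-1)
c=np.array([.4355,-.2290,.057])
o=log();print(o['tool_pos'],o['ee_rot'],o['time'],o['joint_positions'])
a=plan(tcp(c,R)-R.apply([0,0,.085])+[0,0,.005],R,4)
s=wcam(save('wrist','w7.png'),o);pickle.dump(s,open('w7.pkl','wb'))
E
```

```text
[ 0.4061 -0.2147  0.1364] [-2.6172  0.0012 -2.0393] 13.5 [-0.6993 -0.5149  2.0912  0.1331  1.0565  1.305 ]
n 4 shift/row [-2.1  1.2 -6. ] rv/row [-1.14 -2.21 -0.04] norm 2.5 speedfrac 0.13 err 0.0 q [-0.7546 -0.6659  2.2846  0.2396  0.8591  1.1931]
```

View pics/w7.png

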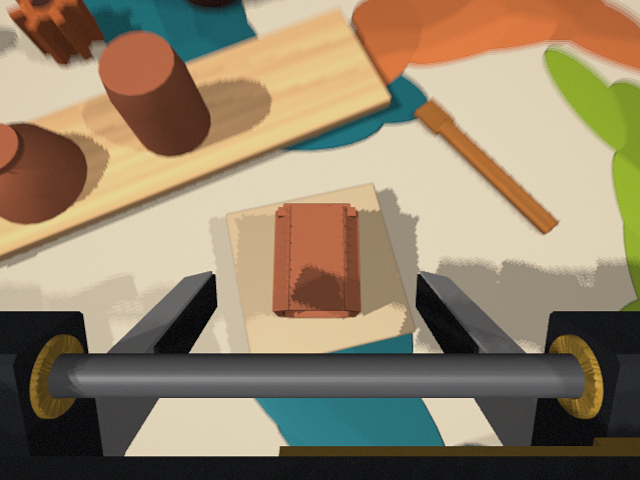

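```bash
python3 - <<'E'
from fk import *
s=pickle.load(open('w7.pkl','rb'))
for p in [(291,204),(341,204),(289,310),(346,310)]: print('cup',onz(s,p,.084))
for p in [(228,213),(373,184),(414,331)]: print('shelf',onz(s,p,.03))
a,b=onz(s,(228,213),.03),onz(s,(414,331),.03);print((a+b)/2,np.linalg.norm(a-b))
cv2.imwrite('pics/w7c.png',cv2.resize(s['color'][170:370,210:430,::-1],None,fx=3,fy=3,interpolation=cv2.INTER_CUBIC))
E
```

```text
cup [ 0.4709 -0.2298  0.084 ]
cup [ 0.4564 -0.2584  0.084 ]
cup [ 0.4105 -0.1992  0.084 ]
cup [ 0.3952 -0.2294  0.084 ]
shelf [ 0.5074 -0.1891  0.03  ]
shelf [ 0.4778 -0.3024  0.03  ]
shelf [ 0.3641 -0.2725  0.03  ]
[ 0.4357 -0.2308  0.03  ] 0.16580656397718554
```

View pics/w7c.png

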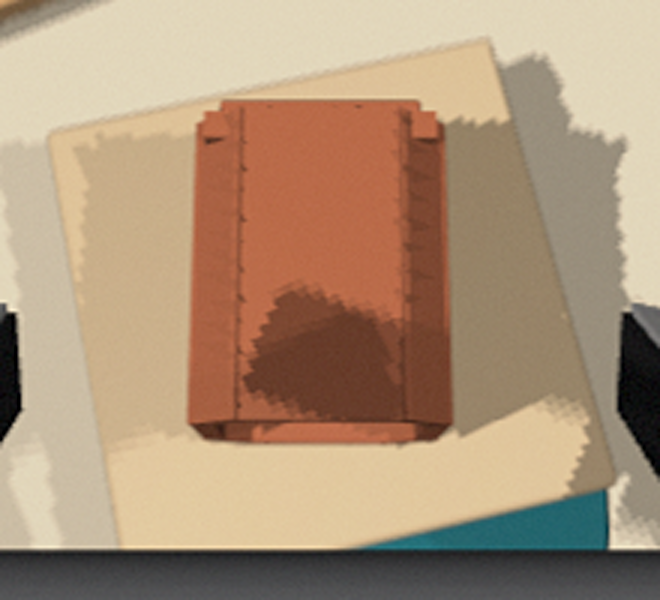

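```bash
python3 - <<'E'
from fk import *
R=graspR(np.radians(-27),50,-1)
c=np.array([.4335,-.2292,.057])
a=plan(tcp(c,R)-R.apply([0,0,.07])+[0,0,.005],R,4)
plan(tcp(c,R),R,4,a)
E
```

```text
n 4 shift/row [ 1.7 -1.6 -5.8] rv/row [-1.27 -2.37 -0.05] norm 2.7 speedfrac 0.16 err 0.0 q [-0.7493 -0.6257  2.2899  0.2452  0.8137  1.1853]
n 4 shift/row [ 10.   -5.1 -14.7] rv/row [0. 0. 0.] norm 0.0 speedfrac 0.18 err 0.0 q [-0.7036 -0.3847  2.2867  0.2768  0.5724  1.1571]
```

send_rows(rows=[2.3,-2.1,-7.7,-1.7,-3.2,0,1,2.3,-2.1,-7.7,-1.7,-3.2,0,1,2.3,-2.1,-7.7,-1.7,-3.2,0,1,10,-5.1,-14.7,0,0,0,1,10,-5.1,-14.7,0,0,0,1,10,-5.1,-14.7,0,0,0,1,10,-5.1,-14.7,0,0,0,1,0,0,0,0,0,0,1])

```text
time: 14.55
tool_pos: [0.4532, -0.2412, 0.0521]
ee_rot: [-2.44, -0.0, -2.039]
wrist_force: [0.5, 0.0, 0.1]
width: 0.0941
```

send_rows(rows=[0,0,0,0,0,0,0,0,0,0,0,0,0,0,0,0,0,0,0,0,0,0,0,0,0,0,0,0,0,0,0,0,0,0,0,0,0,0,0,0,0,0,0,0,0,0,5,0,0,0,0,0,0,15,0,0,0,0])

```text
invalid input
```

```bash
python3 - <<'E'
from fk import *
o=log();print(o['tool_pos'],o['ee_rot'],o['time'],o['wrist_force'],o['width'])
R0=Ro.from_euler('xyz',o['ee_rot'])
tilt0=np.degrees(np.arcsin(-R0.apply([0,0,1])[2]));print('tilt',tilt0)
g=o['tool_pos']-R0.apply([0,0,.019]);print('g',g)
R=graspR(np.radians(-27),tilt0+90,-1)
f=np.array([.4357,-.230,.068])
a=plan(o['tool_pos']+[0,0,.05],R0,3)
b=plan(tcp(f+[0,0,.05],R),R,12,a)
plan(tcp(f,R),R,8,b)
E
```

```text
[ 0.4532 -0.2412  0.0521] [-2.4401 -0.0003 -2.0387] 14.55 [0.4507 0.0024 0.0742] 0.09413887422984722
tilt 49.806424051342916
g [ 0.4423 -0.2356  0.0666]
n 3 shift/row [ 0.   0.  16.7] rv/row [0. 0. 0.] norm 0.0 speedfrac 0.12 err 0.0 q [-0.7037 -0.4424  2.1929  0.2312  0.7167  1.2134]
n 12 shift/row [-2.5  1.5  0.3] rv/row [ 3.39  6.69 -0.01] norm 7.5 speedfrac 0.38 err 0.0 q [-0.5567  0.6377  1.0978 -0.0855  2.2717  1.4603]
n 8 shift/row [ 0.   0.  -6.2] rv/row [0. 0. 0.] norm 0.0 speedfrac 0.03 err 0.0 q [-0.5567  0.683   1.1327 -0.0803  2.1919  1.4687]
```

```bash
python3 - <<'E'
from fk import *
for i in range(3):
    o=get_obs();print(o['tool_pos'],o['ee_rot'],o['time'],fk(o['joint_positions'],P)[0])
R=graspR(np.radians(-27),50,-1)
plan(tcp(np.array([.4335,-.2292,.057]),R),R,4)
E
```

```text
[ 0.4532 -0.2412  0.0521] [-2.4401 -0.0003 -2.0387] 14.55 [ 0.4532 -0.2412  0.0521]
[ 0.4532 -0.2412  0.0521] [-2.4401 -0.0003 -2.0387] 14.55 [ 0.4532 -0.2412  0.0521]
[ 0.4532 -0.2412  0.0521] [-2.4401 -0.0003 -2.0387] 14.55 [ 0.4532 -0.2412  0.0521]
n 4 shift/row [-2.2  1.6 -2.4] rv/row [ 0.03  0.04 -0.05] norm 0.1 speedfrac 0.02 err 0.0 q [-0.7036 -0.3847  2.2867  0.2768  0.5724  1.1571]
```

send_rows(rows=[-3,2.2,-3.2,0,0,0,1,-3,2.1,-3.2,0,0,0,1,-2.8,2.1,-3.2,0,0,0,1,0,0,0,0,0,0,0,0,0,0,0,0,0,0,0,0,0,0,0,0,0,0,0,0,0,0,0,0,0,0,0,0,0,0,0])

```text
time: 15.55
tool_pos: [0.4444, -0.235, 0.0442]
ee_rot: [-2.435, -0.001, -2.04]
wrist_force: [-0.1, 0.6, 1.0]
width: 0.0538
```

```bash
python3 - <<'E'
from fk import *
o=log();print(o['tool_pos'],o['ee_rot'],o['time'],o['wrist_force'],o['width'])
save('wrist','w8.png')
o=get_obs()
R0=Ro.from_euler('xyz',o['ee_rot'])
tilt0=np.degrees(np.arcsin(-R0.apply([0,0,1])[2]));print('tilt',tilt0,o['tool_pos'])
g=o['tool_pos']-R0.apply([0,0,.019]);print('g',g)
E
```

```text
[ 0.4444 -0.235   0.0442] [-2.435  -0.0013 -2.0395] 15.55 [-0.0933  0.6323  0.9693] 0.05377059898102588
tilt 49.51410447681465 [ 0.4444 -0.2351  0.0442]
g [ 0.4334 -0.2295  0.0587]
```

View pics/w8.png

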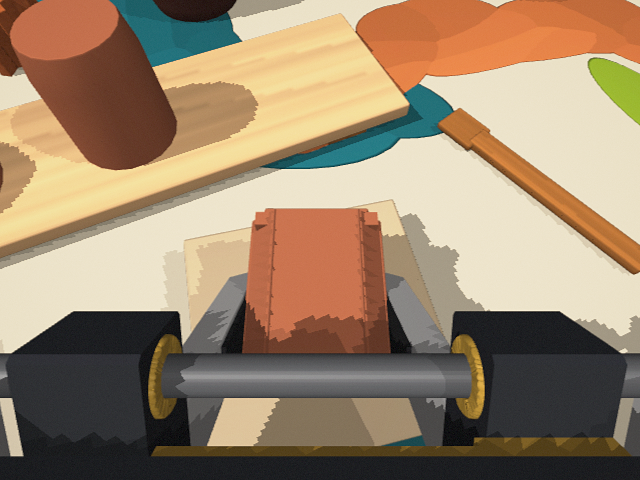

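```bash
python3 - <<'E'
from fk import *
o=get_obs(); R0=Ro.from_euler('xyz',o['ee_rot'])
yaw=np.radians(-27)
R=Ro.from_rotvec(np.pi/2*np.array([-np.sin(yaw),np.cos(yaw),0]))*R0
f=np.array([.4372,-.2305,.115])
a=plan(o['tool_pos']+[0,0,.06],R0,4)
b=plan(tcp(f,R),R,12,a)
plan(tcp(f,R)-[0,0,.05],R,8,b)
print(tcp(f,R))
E
```

```text
n 4 shift/row [ 0.  0. 15.] rv/row [0. 0. 0.] norm 0.0 speedfrac 0.11 err 0.0 q [-0.7073 -0.4815  2.2136  0.2306  0.7302  1.2139]
n 12 shift/row [-1.7  0.9 -0.1] rv/row [3.4  6.68 0.  ] norm 7.5 speedfrac 0.37 err 0.0 q [-0.5566  0.6402  1.0976 -0.0837  2.2645  1.4589]
n 8 shift/row [ 0.   0.  -6.2] rv/row [0. 0. 0.] norm 0.0 speedfrac 0.03 err 0.0 q [-0.5566  0.6856  1.1321 -0.0787  2.1848  1.4671]
[ 0.4243 -0.2239  0.1027]
```

send_rows(rows=[0,0,12,0,0,0,0,0,0,16,0,0,0,0,0,0,16,0,0,0,0,0,0,16,0,0,0,0,-1.7,0.9,0,3.4,6.69,0,0,-1.7,0.9,0,3.4,6.69,0,0,-1.7,0.9,0,3.4,6.69,0,0,-1.7,0.9,0,3.4,6.69,0,0])

```text
time: 16.6
tool_pos: [0.4374, -0.2317, 0.1052]
ee_rot: [-2.962, -0.001, -2.04]
wrist_force: [0.3, -0.6, -2.7]
width: 0.0539
```

send_rows(rows=[-1.7,0.9,0,3.4,6.69,0,0,-1.7,0.9,0,3.4,6.69,0,0,-1.7,0.9,0,3.4,6.69,0,0,-1.7,0.9,0,3.4,6.69,0,0,-1.7,0.9,0,3.4,6.69,0,0,-1.7,0.9,0,3.4,6.69,0,0,-1.7,0.9,0,3.4,6.69,0,0,-1.7,0.9,0,3.4,6.69,0,0])

```text
time: 17.6
tool_pos: [0.4248, -0.225, 0.1042]
ee_rot: [2.276, 0.0, -2.04]
wrist_force: [-0.8, 0.1, -1.4]
width: 0.0541
```

send_rows(rows=[0,0,-10,0,0,0,0,0,0,-10,0,0,0,0,0,0,-8,0,0,0,0,0,0,-6,0,0,0,0,0,0,0,0,0,0,0,0,0,0,0,0,0,0,0,0,0,0,0,0,0,0,0,0,0,0,0,0])

```text
time: 18.6
tool_pos: [0.424, -0.2243, 0.0703]
ee_rot: [2.277, 0.001, -2.039]
wrist_force: [-0.2, -0.0, -2.1]
width: 0.0538
```

```bash
python3 - <<'E'
from fk import *
o=log();R0=Ro.from_euler('xyz',o['ee_rot'])
print(o['tool_pos'],o['ee_rot'],o['time'],o['wrist_force'],o['width'],'tilt',180-np.degrees(np.arcsin(-R0.apply([0,0,1])[2])),'g',o['tool_pos']-R0.apply([0,0,.019]),R0.as_matrix())
s=save('side','side9.png');cv2.imwrite('pics/s9.png',cv2.resize(s['color'][150:270,270:430],None,fx=5,fy=5)[:,:,::-1])
E
```

```text
[ 0.424  -0.2243  0.0703] [ 2.2769  0.0015 -2.0394] 18.6 [-0.1602 -0.0363 -2.0741] 0.05379997445952506 tilt 139.5449491752706 g [ 0.4368 -0.2309  0.0826] [[-0.4517 -0.5794 -0.6785]
 [-0.8922  0.2921  0.3445]
 [-0.0015  0.7609 -0.6489]]
```

View pics/s9.png

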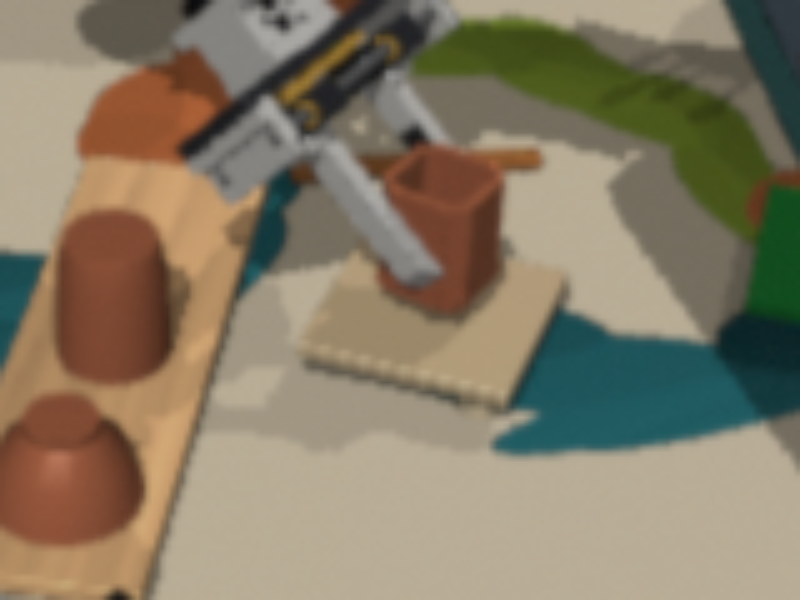

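The cup hangs upright with its mouth up, about 15 mm above the shelf. I'll feel for contact.

send_rows(rows=[0,0,-5,0,0,0,0,0,0,-4,0,0,0,0,0,0,-3,0,0,0,0,0,0,-1,0,0,0,0,0,0,-1,0,0,0,0,0,0,0,0,0,0,0,0,0,0,0,0,0,0,0,0,0,0,0,0,0])

```text
time: 19.65
tool_pos: [0.4239, -0.2243, 0.0562]
ee_rot: [2.277, 0.001, -2.039]
wrist_force: [-0.7, 0.9, -1.7]
width: 0.054
```

send_rows(rows=[0,0,-1,0,0,0,0,0,0,-0.5,0,0,0,0,0,0,-0.5,0,0,0,0,0,0,0,0,0,0,0,0,0,0,0,0,0,0,0,0,0,0,0,0,0,0,0,0,0,0,0,0,0,0,0,0,0,0,0])

```text
time: 20.65
tool_pos: [0.4238, -0.2243, 0.0544]
ee_rot: [2.276, 0.001, -2.039]
wrist_force: [0.3, 0.2, 1.6]
width: 0.0542
```

Contact. Next I'll press slightly, open and withdraw along the fingers.

send_rows(rows=[0,0,-0.5,0,0,0,0,0,0,0,0,0,0,0,0,0,0,0,0,0,0.8,0,0,0,0,0,0,1,0,0,0,0,0,0,1,0,0,0,0,0,0,1,7,-3.5,6.5,0,0,0,1,14,-7,13,0,0,0,1])

```text
time: 21.65
tool_pos: [0.4449, -0.2348, 0.0734]
ee_rot: [2.275, 0.002, -2.039]
wrist_force: [-1.1, 0.5, -0.0]
width: 0.0941
```

```bash
python3 - <<'E'
from fk import *
o=log();print(o['tool_pos'],o['time'],o['wrist_force'],o['width'])
s=save('side','side10.png');cv2.imwrite('pics/s10.png',cv2.resize(s['color'][150:270,270:430],None,fx=5,fy=5)[:,:,::-1])
E
```

```text
[ 0.4449 -0.2348  0.0734] 21.65 [-1.0566  0.5178 -0.0165] 0.09406326769376074
```

View pics/s10.png

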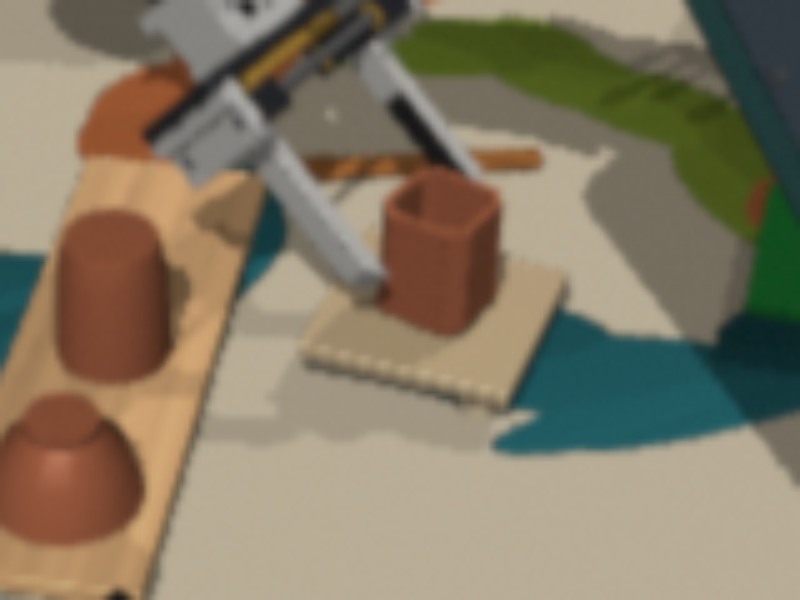

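The cup stands upright and free. I'll withdraw further, then check the cup and work out the lid geometry.

send_rows(rows=[14,-7,14,0,0,0,1,14,-7,18,0,0,0,1,14,-7,25,0,0,0,1,0,0,35,0,0,0,1,0,0,40,0,0,0,1,0,0,40,0,0,0,1,0,0,30,0,0,0,1,0,0,20,0,0,0,1])

```text
time: 22.7
tool_pos: [0.4773, -0.252, 0.2841]
ee_rot: [2.294, -0.0, -2.038]
wrist_force: [-0.1, -0.8, 0.9]
width: 0.094
```

```bash
python3 - <<'E'
from fk import *
o=log();print(o['tool_pos'],o['time'],o['wrist_force'],o['width'])
w=wcam(save('wrist','w11.png'),o)
d={n:save(n,n+'11.png') for n in('scene','side')};d['wrist']=w;pickle.dump(d,open('s11.pkl','wb'))
s=d['scene']['color'];cv2.imwrite('pics/p11.png',cv2.resize(s[160:230,415:495,::-1],None,fx=8,fy=8,interpolation=cv2.INTER_CUBIC))
kx=np.array([.6665,.7455,0]);ky=np.array([-.7455,.6665,0])
for ph in (45,60,75,90):
  for fl in (1,-1):
    q0=None
    for th in (0,.3,.6):
      c,sn=np.cos(th),np.sin(th)
      H=np.array([.6898,.4205,.15])+kx*(-.287*c+.015*sn)+np.array([0,0,1])*(.287*sn+.015*c)
      p=np.radians(ph)+th
      z=kx*np.cos(p)-np.array([0,0,1])*np.sin(p)
      R=Rz_x(z,fl*np.cross(ky,z))
      q,e=ik(tcp(H,R),R,([] if q0 is None else [q0])+SEEDS);q0=q
      print(ph,fl,th,H,q,round(e,4))
E
```

```text
[ 0.4773 -0.252   0.2841] 22.7 [-0.0884 -0.7848  0.8955] 0.09404492268884146
45 1 0 [0.4985 0.2065 0.165 ] [-0.073  -0.3121  2.0458  0.7285  0.9997  1.9497] 0.0
45 1 0.3 [0.51   0.2194 0.2491] [ 0.1152 -0.2047  1.6744  0.3264  1.31    2.3888] 0.0
45 1 0.6 [0.5376 0.2502 0.3244] [0.2692 0.0572 1.2195 0.1124 1.7071 2.57  ] 0.029
45 -1 0 [0.4985 0.2065 0.165 ] [-0.073  -0.3121  2.0458  0.7285  0.9997 -1.1919] 0.0
45 -1 0.3 [0.51   0.2194 0.2491] [ 0.1152 -0.2047  1.6744  0.3264  1.31   -0.7528] 0.0
45 -1 0.6 [0.5376 0.2502 0.3244] [ 0.2852  0.06    1.2146  0.0984  1.7084 -0.5348] 0.0
60 1 0 [0.4985 0.2065 0.165 ] [ 0.0674 -0.2199  1.8672  0.3959  1.1344  2.2644] 0.0
60 1 0.3 [0.51   0.2194 0.2491] [ 0.227  -0.0509  1.4788  0.1283  1.5303  2.5339] 0.0
60 1 0.6 [0.5376 0.2502 0.3244] [ 0.3371  0.2406  0.9996 -0.0296  1.9683  2.57  ] 0.0662
60 -1 0 [0.4985 0.2065 0.165 ] [ 0.0674 -0.2199  1.8672  0.3959  1.1344 -0.8772] 0.0
60 -1 0.3 [0.51   0.2194 0.2491] [ 0.227  -0.0509  1.4788  0.1283  1.5303 -0.6077] 0.0
60 -1 0.6 [0.5376 0.2502 0.3244] [ 0.3599  0.2435  0.9972 -0.0383  1.9684 -0.4951
[... 341 characters left out ...]
0.6726] 0.0
75 -1 0.3 [0.51   0.2194 0.2491] [ 0.3156  0.1213  1.2855 -0.0195  1.7678 -0.5292] 0.0
75 -1 0.6 [0.5376 0.2502 0.3244] [ 0.4166  0.4349  0.7845 -0.1731  2.225  -0.5092] 0.0
90 1 0 [0.4985 0.2065 0.165 ] [0.2796 0.0823 1.494  0.0065 1.5652 2.57  ] 0.0133
90 1 0.3 [0.51   0.2194 0.2491] [ 0.364   0.3013  1.0972 -0.1432  2.0088  2.57  ] 0.0599
90 1 0.6 [0.5376 0.2502 0.3244] [ 0.4582  0.6265  0.5843 -0.3446  2.4669  2.5472] 0.0
90 -1 0 [0.4985 0.2065 0.165 ] [ 0.2877  0.0834  1.4929  0.      1.5654 -0.5536] 0.0
90 -1 0.3 [0.51   0.2194 0.2491] [ 0.3825  0.3014  1.1007 -0.1448  2.0059 -0.5023] 0.0
90 -1 0.6 [0.5376 0.2502 0.3244] [ 0.4582  0.6265  0.5843 -0.3446  2.4669 -0.5943] 0.0
```

View pics/p11.png

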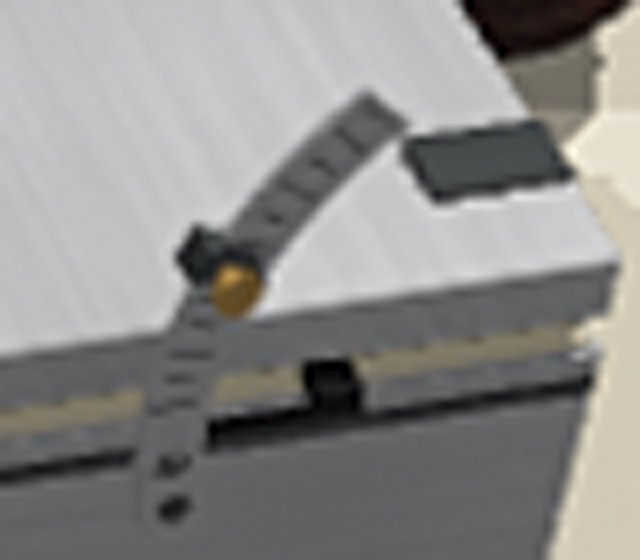

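View pics/scene11.png

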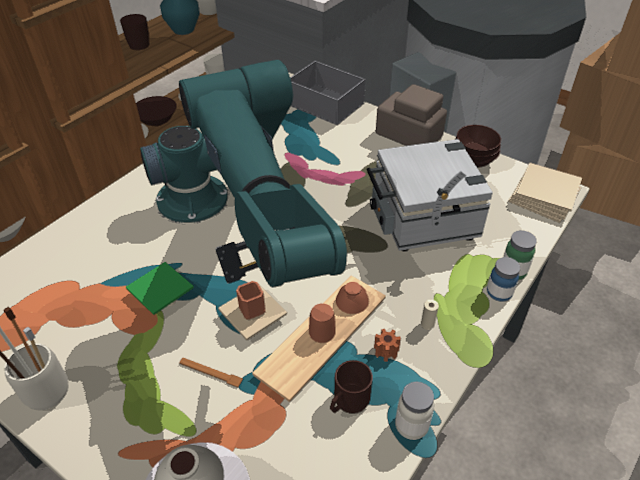

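```bash
cat > lid.py <<'E'
from fk import *
kx=np.array([.6665,.7455,0]);ky=np.array([-.7455,.6665,0]);kz=np.array([0,0,1.]);HG=np.array([.6898,.4205,.15])
def L(x,y,z): return HG+kx*x+ky*y+kz*z
def onplane(s,uv,y):
    c,d=ray(s,uv); t=(y-(c-HG)@ky)/(d@ky); p=c+d*t-HG; x,z=p@kx,p[2]; return x,z,np.hypot(x,z),np.arctan2(z,-x)
E
python3 - <<'E'
from lid import *
S=pickle.load(open('s11.pkl','rb'))['scene']
px=lambda a,b:(a/8+415,b/8+160)
pts={'ptr tip':(208,435),'ptr block':(330,385),'clamp dark':(200,255),'clamp right':(265,280),'brass':(235,290),'arc top outer':(368,92),'arc top inner':(408,122),'arc mid L':(150,410),'arc mid R':(208,410),'bolt':(174,508)}
for y in (-.125,-.13,-.135,-.14):
    print(y)
    for n,p in pts.items(): print('  ',n,np.round(onplane(S,px(*p),y),4))
E
```

```text
-0.125
   ptr tip [-0.1418 -0.0133  0.1425 -0.0932]
   ptr block [-0.1023  0.0009  0.1023  0.0084]
   clamp dark [-0.1559  0.0656  0.1691  0.3981]
   clamp right [-0.1322  0.051   0.1417  0.3679]
   brass [-0.1418  0.0486  0.1499  0.3301]
   arc top outer [-0.11    0.1222  0.1645  0.838 ]
   arc top inner [-0.0945  0.1079  0.1435  0.8515]
   arc mid L [-0.1637  0.0019  0.1637  0.0117]
   arc mid R [-0.1435 -0.002   0.1435 -0.014 ]
   bolt [-0.1491 -0.0443  0.1556 -0.2887]
-0.13
   ptr tip [-0.1444 -0.0082  0.1447 -0.0569]
   ptr block [-0.1051  0.0058  0.1052  0.0553]
   clamp dark [-0.1584  0.0702  0.1733  0.4172]
   clamp right [-0.1349  0.0557  0.1459  0.3916]
   brass [-0.1444  0.0533  0.1539  0.3537]
   arc top outer [-0.1127  0.1266  0.1695  0.8433]
   arc top inner [-0.0973  0.1124  0.1487  0.857 ]
   arc mid L [-0.1661  0.0069  0.1663  0.0414]
   arc mid R [-0.146   0.003   0.1461  0.0203]
   bolt [-0.1517 -0.0391  0.1566 -0.2524]
-0.135
   ptr tip [-0.147  -0.0032  0.147  -0.0217]
   ptr block [-0.1079  0.0108  0.1084  0.0996]
   clamp dark [-0.1609  0.0749  0.1775  0.4355]
   clamp right [-0.1375  0.0604  0.1502  0.414 ]
   brass [-0.147   0.0581  0.158   0.3762]
   arc top outer [-0.1155  0.131   0.1746  0.8483]
   arc top inner [-0.1001  0.1168  0.1538  0.8621]
   arc mid L [-0.1686  0.0118  0.169   0.07  ]
   arc mid R [-0.1486  0.0079  0.1488  0.0533]
   bolt [-0.1542 -0.0339  0.1579 -0.2166]
-0.14
   ptr tip [-0.1496  0.0018  0.1496  0.0122]
   ptr block [-0.1106  0.0157  0.1117  0.1413]
   clamp dark [-0.1634  0.0795  0.1817  0.4528]
   clamp right [-0.1401  0.0651  0.1545  0.4351]
   brass [-0.1496  0.0628  0.1622  0.3975]
   arc top outer [-0.1182  0.1354  0.1797  0.853 ]
   arc top inner [-0.1029  0.1213  0.159   0.8669]
   arc mid L [-0.1711  0.0168  0.1719  0.0978]
   arc mid R [-0.1512  0.0129  0.1517  0.0852]
   bolt [-0.1567 -0.0288  0.1594 -0.1815]
```

```bash
cat >> lid.py <<'E'
def Hpos(th): c,sn=np.cos(th),np.sin(th); return HG+kx*(-.287*c+.015*sn)+kz*(.287*sn+.015*c)
def HR(th,ph=60):
    p=np.radians(ph)+th; z=kx*np.cos(p)-kz*np.sin(p); return Rz_x(z,-np.cross(ky,z))
E
python3 - <<'E'
from lid import *
o=get_obs();print(o['tool_pos'],o['joint_positions'])
R=HR(0);pre=tcp(Hpos(0),R)-R.apply([0,0,.1])
a=plan(pre,R,16)
a=plan(pre+[0,0,.05],R,16)
print(a['tool_pos'])
E
```

```text
[ 0.4767 -0.2516  0.2833] [-0.5501  0.7051  0.6274 -0.1333  2.6538  1.3979]
n 16 shift/row [-0.3 26.7 -3. ] rv/row [ 2.2  -4.69  9.91] norm 11.2 speedfrac 0.53 err 0.0 q [-0.0309 -0.3538  1.7944  0.4021  1.3628 -0.8883]
n 16 shift/row [-0.3 26.7  0.1] rv/row [ 2.2  -4.69  9.91] norm 11.2 speedfrac 0.5 err 0.0 q [-0.0309 -0.3561  1.6979  0.3958  1.4539 -0.8494]
[0.4715 0.1763 0.2851]
```

```bash
python3 - <<'E'
from lid import *
o=get_obs();R0=Ro.from_euler('xyz',o['ee_rot'])
q=o['joint_positions'];p=np.array(o['tool_pos']);R=R0
for i in range(20):
    p=p+np.array([-.0003,.0214,.000]);R=Ro.from_rotvec(np.radians([1.76,-3.75,7.93]))*R
    qn,e=ik(p,R,[q]);print(i+1,p,R.apply([0,0,1]),qn,round(e,4));q=qn
R1=HR(0);print(tcp(Hpos(0),R1)-R1.apply([0,0,.1]),np.degrees((R1*R.inv()).as_rotvec()))
E
```

```text
1 [ 0.4764 -0.2302  0.2833] [-0.6683  0.2663 -0.6946] [-0.4997  0.6431  0.6996 -0.1664  2.5921  1.2699] 0.0
2 [ 0.4761 -0.2088  0.2833] [-0.6537  0.1966 -0.7308] [-0.4498  0.5804  0.7692 -0.1875  2.5289  1.1544] 0.0
3 [ 0.4758 -0.1874  0.2833] [-0.6273  0.1308 -0.7677] [-0.4007  0.5169  0.8364 -0.1996  2.4646  1.0478] 0.0
4 [ 0.4755 -0.166   0.2833] [-0.5897  0.0706 -0.8045] [-0.3526  0.4528  0.9015 -0.2047  2.3996  0.9478] 0.0
5 [ 0.4752 -0.1446  0.2833] [-0.5418  0.0175 -0.8403] [-0.3059  0.3882  0.9647 -0.2041  2.3341  0.8523] 0.0
6 [ 0.4749 -0.1232  0.2833] [-0.4849 -0.0273 -0.8741] [-0.2609  0.3235  1.026  -0.1989  2.2681  0.7597] 0.0
7 [ 0.4746 -0.1018  0.2833] [-0.4204 -0.0627 -0.9052] [-0.2179  0.2588  1.0857 -0.1895  2.2017  0.6688] 0.0
8 [ 0.4743 -0.0804  0.2833] [-0.3496 -0.0878 -0.9328] [-0.1775  0.1944  1.1438 -0.1763  2.135   0.5784] 0.0
9 [ 0.474  -0.059   0.2833] [-0.2745 -0.102  -0.9561] [-0.14    0.1307  1.2005 -0.1592  2.0682  0.4874] 0.0
10 [ 0.4737 -0.0376  0.2833] [-0.1969 -0.105  -0.9748] [-0.1059  0.0681  1.2558 -0.1382  2.0013  0.3946] 0.0
11 [ 0.4734 -0.0162
[... 392 characters left out ...]
9  -0.0156] 0.0
15 [0.4722 0.0694 0.2833] [ 0.1643  0.0418 -0.9855] [-0.0044 -0.2112  1.5101  0.0428  1.6776 -0.1336] 0.0
16 [0.4719 0.0908 0.2833] [ 0.2187  0.0985 -0.9708] [-0.0008 -0.2552  1.5553  0.0989  1.6197 -0.2599] 0.0
17 [0.4716 0.1122 0.2833] [ 0.2637  0.1615 -0.951 ] [-0.0026 -0.293   1.5977  0.1629  1.5668 -0.3951] 0.0
18 [0.4713 0.1336 0.2833] [ 0.2982  0.2294 -0.9265] [-0.0093 -0.3234  1.6368  0.2345  1.5203 -0.5391] 0.0
19 [0.471  0.155  0.2833] [ 0.3213  0.3004 -0.8981] [-0.0193 -0.3453  1.672   0.3128  1.4817 -0.6915] 0.0
20 [0.4707 0.1764 0.2833] [ 0.3324  0.3729 -0.8663] [-0.0309 -0.3574  1.7023  0.396   1.4519 -0.8508] 0.0
[0.4715 0.1763 0.2351] [ 0.0036 -0.0397 -0.0312]
```

send_rows(rows=[-0.3,21.4,0,1.76,-3.75,7.93,1,-0.3,21.4,0,1.76,-3.75,7.93,1,-0.3,21.4,0,1.76,-3.75,7.93,1,-0.3,21.4,0,1.76,-3.75,7.93,1,-0.3,21.4,0,1.76,-3.75,7.93,1,-0.3,21.4,0,1.76,-3.75,7.93,1,-0.3,21.4,0,1.76,-3.75,7.93,1,-0.3,21.4,0,1.76,-3.75,7.93,1])

```text
time: 23.85
tool_pos: [0.474, -0.0795, 0.2809]
ee_rot: [2.814, 0.176, -0.849]
wrist_force: [0.6, 0.5, -0.1]
width: 0.094
```

send_rows(rows=[-0.3,21.4,0,1.76,-3.75,7.93,1,-0.3,21.4,0,1.76,-3.75,7.93,1,-0.3,21.4,0,1.76,-3.75,7.93,1,-0.3,21.4,0,1.76,-3.75,7.93,1,-0.3,21.4,0,1.76,-3.75,7.93,1,-0.3,21.4,0,1.76,-3.75,7.93,1,-0.3,21.4,0,1.76,-3.75,7.93,1,-0.3,21.4,0,1.76,-3.75,7.93,1])

```text
time: 24.85
tool_pos: [0.4713, 0.0915, 0.2807]
ee_rot: [-3.104, -0.238, 0.275]
wrist_force: [0.6, 0.0, -0.2]
width: 0.0943
```

send_rows(rows=[-0.3,21.4,0,1.76,-3.75,7.93,0.4,-0.3,21.4,0,1.76,-3.75,7.93,0.4,-0.3,21.4,0,1.76,-3.75,7.93,0.4,-0.3,21.4,0,1.76,-3.75,7.93,0.4,0,0,0,0,0,0,0.4,0,0,0,0,0,0,0.4,0,0,0,0,0,0,0.4,0,0,0,0,0,0,0.4])

```text
time: 25.85
tool_pos: [0.4713, 0.1761, 0.2829]
ee_rot: [3.141, -0.523, 0.841]
wrist_force: [-0.5, -0.1, 1.0]
width: 0.0373
```

```bash
python3 - <<'E'
from lid import *
o=log();print(o['tool_pos'],o['joint_positions'],o['time'],o['width'])
s=wcam(save('wrist','w12.png'),o);pickle.dump(s,open('w12.pkl','wb'))
R=HR(0);print(proj(s,[Hpos(0),Hpos(0)+ky*.047,Hpos(0)-ky*.047]))
E
```

```text
[0.4713 0.1761 0.2829] [-0.031  -0.3567  1.7024  0.3953  1.4506 -0.8508] 25.85 0.03730296682895095
[[285.5144 234.1449]
 [284.4315 172.2558]
 [286.5239 291.8377]]
```

View pics/w12.png

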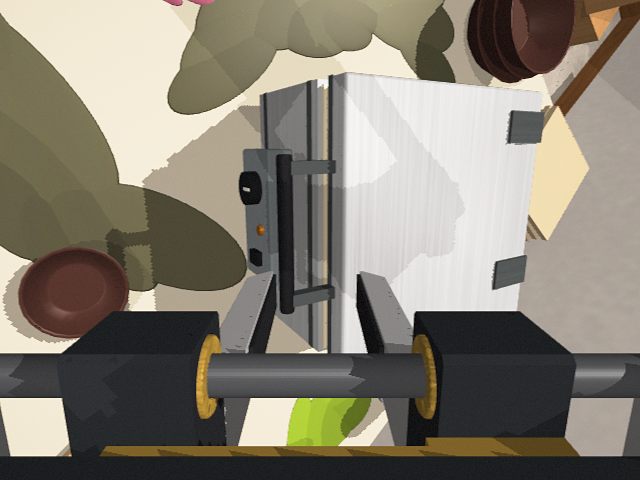

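The wrist view shows the bar from (286,155) to (286,313). Its middle falls at (286,234), just as projected.

```bash
python3 - <<'E'
from lid import *
R=HR(0);a=plan(tcp(Hpos(0),R)-R.apply([0,0,.06]),R,5); plan(tcp(Hpos(0),R),R,5,a)
print(R.as_matrix())
E
```

```text
n 5 shift/row [  2.7   3.  -16.5] rv/row [ 0.01 -0.    0.  ] norm 0.0 speedfrac 0.09 err 0.0 q [ 0.0107 -0.3064  1.829   0.3967  1.2712 -0.8817]
n 5 shift/row [  4.    4.5 -10.4] rv/row [0. 0. 0.] norm 0.0 speedfrac 0.07 err 0.0 q [ 0.0674 -0.2199  1.8672  0.3959  1.1344 -0.8772]
[[ 0.5772  0.7455  0.3333]
 [ 0.6456 -0.6665  0.3728]
 [ 0.5    -0.     -0.866 ]]
```

send_rows(rows=[4.5,5,-27.5,0,0,0,0.4,4.5,5,-27.5,0,0,0,0.4,4.5,5,-27.5,0,0,0,0.4,4,4.5,-10.4,0,0,0,0.4,4,4.5,-10.4,0,0,0,0.4,4,4.5,-10.4,0,0,0,0.4,4,4.5,-10.4,0,0,0,0.4,4,4.5,-10.4,0,0,0,0.4])

```text
time: 26.9
tool_pos: [0.505, 0.214, 0.1479]
ee_rot: [3.141, -0.524, 0.842]
wrist_force: [-0.3, -0.4, -0.2]
width: 0.0374
```

```bash
python3 - <<'E'
from lid import *
o=log();print(o['tool_pos'],o['time'],o['width'],o['wrist_force'])
R=HR(0);print(tcp(Hpos(0),R))
s=wcam(save('wrist','w13.png'),o)
s=save('side','side13.png');cv2.imwrite('pics/s13.png',cv2.resize(s['color'][230:350,220:380],None,fx=5,fy=5)[:,:,::-1])
E
```

```text
[0.505  0.214  0.1479] 26.9 0.037354687038975064 [-0.3121 -0.3736 -0.2204]
[0.5048 0.2136 0.1485]
```

View pics/w13.png

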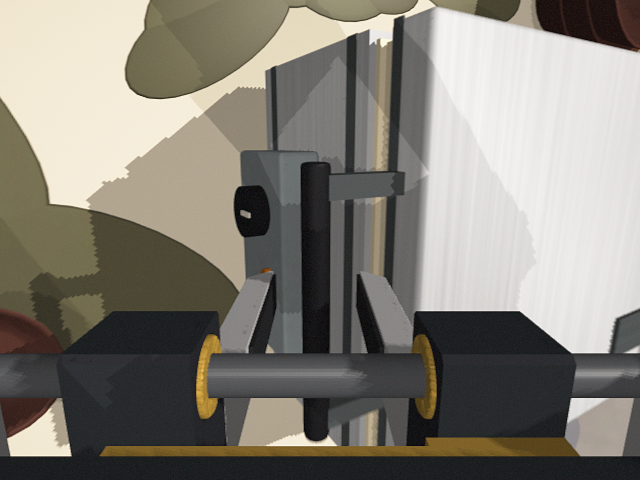

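View pics/s13.png

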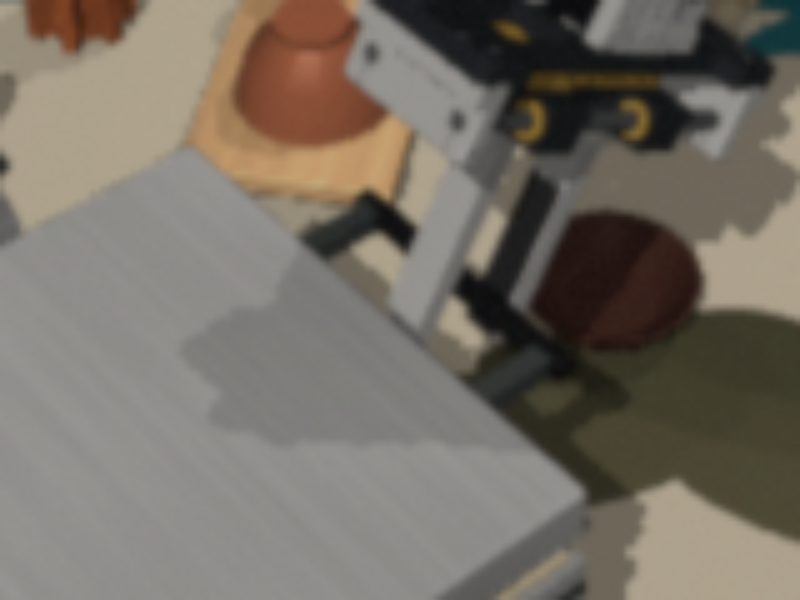

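send_rows(rows=[0,0,0,0,0,0,0,0,0,0,0,0,0,0,0,0,0,0,0,0,0,0,0,0,0,0,0,0,0,0,0,0,0,0,0,0,0,0,0,0,0,0,0,0,0,0,0,0,0,0,0,0,0,0,0,0])

```text
time: 28.0
tool_pos: [0.5047, 0.2135, 0.1487]
ee_rot: [3.141, -0.523, 0.842]
wrist_force: [-2.7, -3.4, 4.7]
width: 0.0111
```

```bash
python3 - <<'E'
from lid import *
o=log();R0=Ro.from_euler('xyz',o['ee_rot']);print(o['tool_pos'],o['time'],o['width'],o['wrist_force'])
p=np.array(o['tool_pos']);q=o['joint_positions'];prev=p
for i in range(1,15):
    th=.0375*i;rot=Ro.from_rotvec(ky*th); pi=HG+rot.apply(p-HG); q2,e=ik(pi,rot*R0,[q]); q=q2
    print(i,round(th,4),((pi-prev)*1000).round(1),pi,e.round(4));prev=pi
print(np.degrees(.0375*ky))
E
```

```text
[0.5047 0.2135 0.1487] 28.0 0.01113539844280255 [-2.6764 -3.3541  4.6614]
1 0.0375 [ 0.1  0.1 10.4] [0.5048 0.2136 0.1591] 0.0
2 0.075 [ 0.4  0.4 10.4] [0.5052 0.214  0.1695] 0.0
3 0.1125 [ 0.6  0.7 10.4] [0.5058 0.2147 0.1799] 0.0
4 0.15 [ 0.9  1.  10.3] [0.5067 0.2157 0.1902] 0.0
5 0.1875 [ 1.1  1.3 10.3] [0.5078 0.2169 0.2005] 0.0
6 0.225 [ 1.4  1.6 10.2] [0.5092 0.2185 0.2107] 0.0
7 0.2625 [ 1.6  1.8 10.1] [0.5108 0.2203 0.2208] 0.0
8 0.3 [ 1.9  2.1 10. ] [0.5127 0.2224 0.2308] 0.0
9 0.3375 [2.1 2.4 9.9] [0.5149 0.2248 0.2407] 0.0
10 0.375 [2.4 2.7 9.8] [0.5173 0.2275 0.2505] 0.0
11 0.4125 [2.6 2.9 9.6] [0.5199 0.2305 0.2601] 0.0
12 0.45 [2.9 3.2 9.5] [0.5228 0.2337 0.2696] 0.0
13 0.4875 [3.1 3.5 9.3] [0.5259 0.2371 0.2789] 0.0
14 0.525 [3.3 3.7 9.1] [0.5292 0.2409 0.2881] 0.0
[-1.6018  1.432   0.    ]
```

```bash
python3 - <<'E'
from lid import *
d=pickle.load(open('s11.pkl','rb'))
cv2.imwrite('pics/cup.png',np.hstack([cv2.resize(d['scene']['color'][270:345,210:300],(600*90//90//1,500))[:,:400] if 0 else cv2.resize(d['scene']['color'][270:345,210:300],None,fx=4.4,fy=4.4,interpolation=2),cv2.resize(d['side']['color'][165:240,320:410],None,fx=4.4,fy=4.4,interpolation=2)])[:,:,::-1])
for n in('scene','side'): print(n,proj(d[n],[[.4357,-.230,.1],[.4357,-.23,.03]]))
E
```

```text
scene [[249.7244 291.4581]
 [252.2887 310.065 ]]
side [[357.265  189.9964]
 [355.7778 210.8054]]
```

View pics/cup.png

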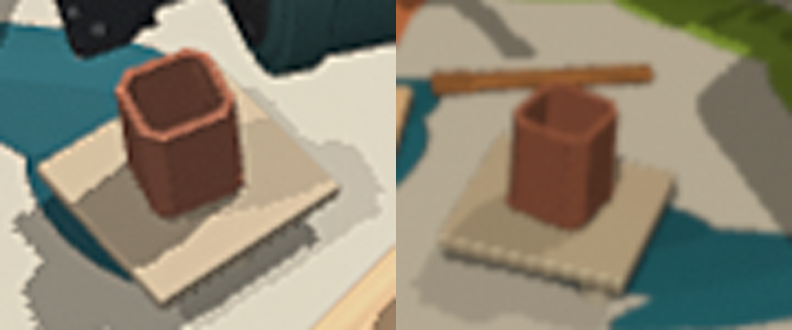

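The cup is upright. Its mouth centre is at (250,292), within a pixel of the prediction for the shelf middle. Next I'll raise the lid.

send_rows(rows=[0.1,0.1,10.4,-1.6,1.43,0,0,0.4,0.4,10.4,-1.6,1.43,0,0,0.6,0.7,10.4,-1.6,1.43,0,0,0.9,1,10.3,-1.6,1.43,0,0,1.1,1.3,10.3,-1.6,1.43,0,0,1.4,1.6,10.2,-1.6,1.43,0,0,1.6,1.8,10.1,-1.6,1.43,0,0,0,0,0,0,0,0,0])

```text
time: 29.0
tool_pos: [0.5104, 0.22, 0.2193]
ee_rot: [-3.142, -0.257, 0.842]
wrist_force: [-1.2, -4.1, -1.0]
width: 0.0108
```

```bash
cat > look.py <<'E'
from lid import *
import sys
n=sys.argv[1]
o=log();R0=Ro.from_euler('xyz',o['ee_rot']);g=o['tool_pos']-R0.apply([0,0,.019])-HG
print(o['tool_pos'],o['time'],o['width'],o['wrist_force'],'tool pitch',o['ee_rot'], 'lid angle', np.arctan2(g[2],-(g@kx))-np.arctan2(.015,.287), 'r',np.hypot(g[2],g@kx))
s=save('scene','scene%s.png'%n);pickle.dump(s,open('sc%s.pkl'%n,'wb'))
cv2.imwrite('pics/m%s.png'%n,cv2.resize(s['color'][150:225,410:500,::-1],None,fx=8,fy=8,interpolation=cv2.INTER_CUBIC))
E
python3 look.py 14
```

```text
[0.5104 0.22   0.2193] 29.0 0.010782232649710987 [-1.1888 -4.059  -0.972 ] tool pitch [-3.1416 -0.2571  0.842 ] lid angle 0.25744885110013277 r 0.2875780204310406
```

View pics/m14.png

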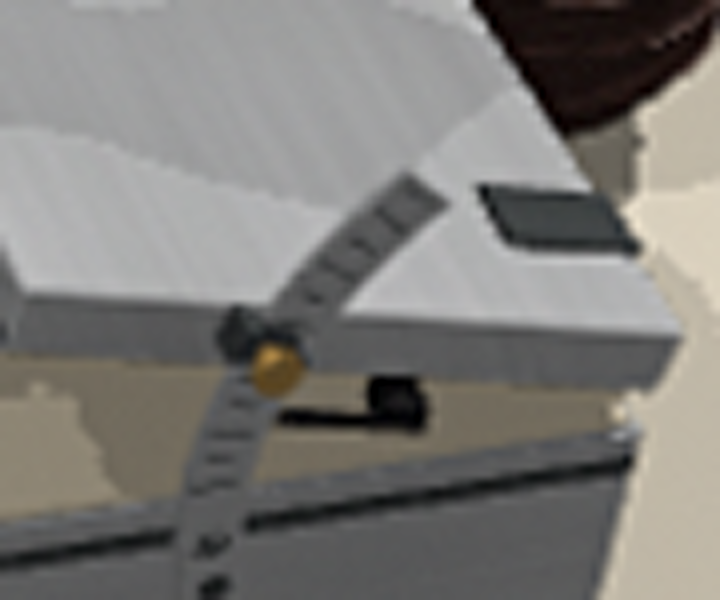

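```bash
python3 - <<'E'
from lid import *
S=pickle.load(open('sc14.pkl','rb'))
px=lambda a,b:(a/8+410,b/8+150)
for y in (-.125,-.13,-.135,-.14):
    print(y)
    for n,p in {'tip':(279,417),'clampTL':(225,330),'clampR':(303,345),'clampbottomleft':(228,362),'arc inner':(268,400),'arc outer':(215,400),'brass':(277,370)}.items(): print('  ',n,np.round(onplane(S,px(*p),y),4))
E
```

```text
-0.125
   tip [-0.1374  0.0281  0.1403  0.2017]
   clampTL [-0.1612  0.0686  0.1752  0.4021]
   clampR [-0.1339  0.0575  0.1457  0.4054]
   clampbottomleft [-0.1583  0.0549  0.1676  0.334 ]
   arc inner [-0.1423  0.0362  0.1469  0.2489]
   arc outer [-0.1605  0.0396  0.1653  0.2418]
   brass [-0.1412  0.0485  0.1492  0.3308]
-0.13
   tip [-0.14    0.0329  0.1439  0.231 ]
   clampTL [-0.1637  0.0732  0.1793  0.4205]
   clampR [-0.1365  0.0621  0.15    0.4272]
   clampbottomleft [-0.1608  0.0596  0.1715  0.3552]
   arc inner [-0.1449  0.041   0.1506  0.2756]
   arc outer [-0.163   0.0444  0.1689  0.2657]
   brass [-0.1437  0.0532  0.1533  0.3545]
-0.135
   tip [-0.1426  0.0378  0.1475  0.2588]
   clampTL [-0.1662  0.0778  0.1835  0.438 ]
   clampR [-0.1391  0.0668  0.1543  0.4478]
   clampbottomleft [-0.1633  0.0643  0.1755  0.3753]
   arc inner [-0.1475  0.0458  0.1544  0.3009]
   arc outer [-0.1654  0.0491  0.1726  0.2886]
   brass [-0.1463  0.0579  0.1574  0.377 ]
-0.14
   tip [-0.1452  0.0426  0.1513  0.2853]
   clampTL [-0.1687  0.0825  0.1878  0.4547]
   clampR [-0.1417  0.0715  0.1588  0.4673]
   clampbottomleft [-0.1658  0.069   0.1796  0.3946]
   arc inner [-0.15    0.0505  0.1583  0.3249]
   arc outer [-0.1679  0.0539  0.1764  0.3106]
   brass [-0.1489  0.0627  0.1615  0.3984]
```

send_rows(rows=[1.9,2.1,10,-1.6,1.43,0,0,2.1,2.4,9.9,-1.6,1.43,0,0,2.4,2.7,9.8,-1.6,1.43,0,0,0,0,0,0,0,0,0,0,0,0,0,0,0,0,0,0,0,0,0,0,0,0,0,0,0,0,0,0,0,0,0,0,0,0,0])

```text
time: 30.05
tool_pos: [0.517, 0.2273, 0.2498]
ee_rot: [3.141, -0.148, 0.841]
wrist_force: [-0.7, -5.0, -0.4]
width: 0.0112
```

```bash
python3 look.py 15
```

```text
[0.517  0.2273 0.2498] 30.05 0.011174286604391803 [-0.7175 -4.9922 -0.352 ] tool pitch [ 3.1414 -0.1478  0.8412] lid angle 0.3727804863436987 r 0.28759093256341295
```

View pics/m15.png

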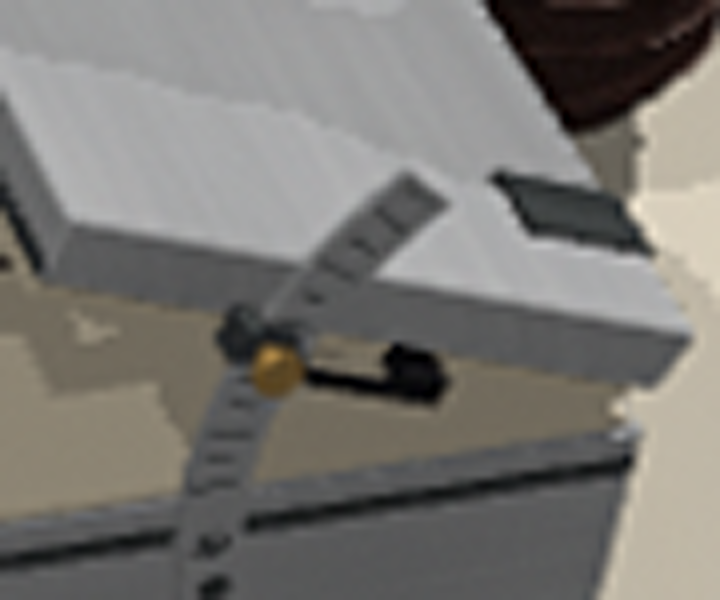

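```bash
python3 - <<'E'
from lid import *
a=[]
for f in ('sc14.pkl','sc15.pkl'):
    s=pickle.load(open(f,'rb'))['color'][182:206,430:456].astype(float)
    s=np.clip((s/255)**.6*255,0,255).astype(np.uint8)
    a.append(cv2.resize(s,None,fx=15,fy=15,interpolation=cv2.INTER_NEAREST))
cv2.imwrite('pics/z.png',np.hstack(a)[:,:,::-1])
E
```

```text
(no output)
```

View pics/z.png

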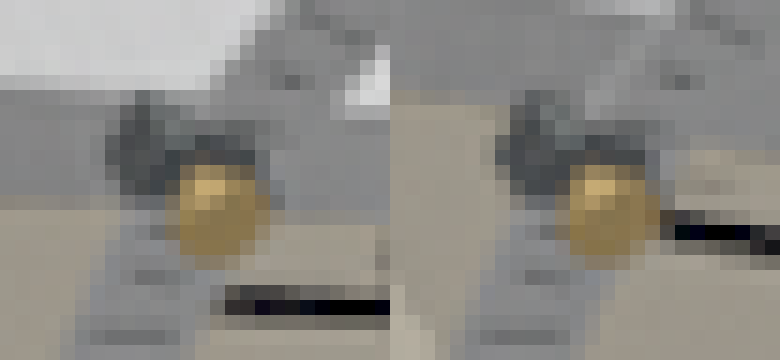

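```bash
python3 - <<'E'
from lid import *
S=pickle.load(open('sc15.pkl','rb'))
for th in (.36,.38,.40,.42,.44):
    print(th)
    for r in (.148,.158,.170):
        print('  r',r,[(y,proj(S,[L(-r*np.cos(th),y,r*np.sin(th))])[0].round(1).tolist()) for y in (-.12,-.13,-.14,-.15)])
E
```

```text
0.36
  r 0.148 [(-0.12, [445.1, 193.7]), (-0.13, [446.5, 196.3]), (-0.14, [448.0, 198.9]), (-0.15, [449.4, 201.5])]
  r 0.158 [(-0.12, [441.8, 193.2]), (-0.13, [443.2, 195.7]), (-0.14, [444.6, 198.3]), (-0.15, [446.0, 200.9])]
  r 0.17 [(-0.12, [437.8, 192.5]), (-0.13, [439.2, 195.1]), (-0.14, [440.6, 197.7]), (-0.15, [442.0, 200.3])]
0.38
  r 0.148 [(-0.12, [445.7, 192.8]), (-0.13, [447.1, 195.4]), (-0.14, [448.5, 198.0]), (-0.15, [450.0, 200.6])]
  r 0.158 [(-0.12, [442.4, 192.2]), (-0.13, [443.8, 194.8]), (-0.14, [445.2, 197.4]), (-0.15, [446.7, 200.0])]
  r 0.17 [(-0.12, [438.4, 191.5]), (-0.13, [439.8, 194.0]), (-0.14, [441.2, 196.6]), (-0.15, [442.6, 199.3])]
0.4
  r 0.148 [(-0.12, [446.3, 191.9]), (-0.13, [447.7, 194.5]), (-0.14, [449.1, 197.1]), (-0.15, [450.6, 199.7])]
  r 0.158 [(-0.12, [443.0, 191.3]), (-0.13, [444.4, 193.8]), (-0.14, [445.8, 196.4]), (-0.15, [447.3, 199.0])]
  r 0.17 [(-0.12, [439.1, 190.4]), (-0.13, [440.5, 193.0]), (-0.14, [441.9, 195.6]), (-0.15, [443.3, 198.2])]
0.42
  r 0.148 [(-0.12, [446.9, 191.0]), (-0.13, [448.3, 193.6]), (-0.14, [449.7, 196.2]), (-0.15, [451.2, 198.8])]
  r 0.158 [(-0.12, [443.6, 190.3]), (-0.13, [445.1, 192.9]), (-0.14, [446.5, 195.4]), (-0.15, [447.9, 198.1])]
  r 0.17 [(-0.12, [439.8, 189.4]), (-0.13, [441.2, 192.0]), (-0.14, [442.6, 194.6]), (-0.15, [444.0, 197.2])]
0.44
  r 0.148 [(-0.12, [447.5, 190.1]), (-0.13, [448.9, 192.7]), (-0.14, [450.4, 195.3]), (-0.15, [451.8, 197.9])]
  r 0.158 [(-0.12, [444.3, 189.3]), (-0.13, [445.7, 191.9]), (-0.14, [447.2, 194.5]), (-0.15, [448.6, 197.1])]
  r 0.17 [(-0.12, [440.5, 188.4]), (-0.13, [441.9, 190.9]), (-0.14, [443.3, 193.5]), (-0.15, [444.7, 196.1])]
```

```bash
python3 - <<'E'
from lid import *
ims=[pickle.load(open('sc14.pkl','rb'))['color'],pickle.load(open('sc15.pkl','rb'))['color'],pickle.load(open('s11.pkl','rb'))['scene']['color'],pickle.load(open('s0.pkl','rb'))['scene']['color']]
for im in ims: 
    print('rows 188..200, cols 436..454'); print(im[188:201,436:455].mean(2).astype(int))
E
```

```text
rows 188..200, cols 436..454
[[104 111  97  60  81 105 110 111  95  89  90  89  91  92  88  86 110 160
  187]
 [ 84  80  53  37  60  62  79  97  88  85  84  84  87  90  88  89 106 124
  123]
 [ 89  72  39  32  48  68  62  61  64  54  56  66  76  87  89  90  89  86
   84]
 [ 81  48  32  34  41  53  50  30  35  42  52  73  78  82  90  90  90  90
   91]
 [ 80  42  35  39  39  26  32  36  31  32  30  60  94  91  90  89  90  89
   90]
 [ 84  59  35  36  29  28  53  82  74  54  44  60  91  90  88  87  89  89
   90]
 [ 89  79  42  32  29  36  77 120 117  80  70  61  76  90  88  88  87  89
   90]
 [ 94  90  70  59  57  61  86  99  80  63  66  58  63  88  85  85  88  88
   88]
 [109 107 101  96  84  78  74  67  63  64  63  71  84  91  88  89  91  92
   93]
 [107 101  90  81  62  60  64  63  64  65  65  83 103 108 106 106 107 106
  109]
 [104  95  89  91  92  85  66  64  64  64  79  99 108 105 105 105 106 106
  108]
 [101  89  86  82  84  86  80  72  74  85 103 111 109 108 107 106 108 108
  104]
 [ 96  90  81  64  66  72  81  92  95  99 103 102 101 102 103 101 103 106
  110]]
rows 188..200, co
[... 2531 characters left out ...]
  37  33  34  29  57  87 128 182 190 187 186
  185]
 [172 110  24  31  30  29  53  79  74  55  44  55 107 162 191 185 184 185
  185]
 [188 167  62  29  30  36  76 123 117  80  68  53 133 200 188 184 183 184
  185]
 [181 178 124  54  57  60  85  98  80  62  61  65 136 195 187 184 182 184
  184]
 [181 170 117  91  83  78  74  68  63  62  57  94 163 192 186 185 184 186
  189]
 [179 149  82  78  61  62  63  64  64  61  66 127 185 193 188 186 183 181
  184]
 [166 110  85  89  94  86  66  63  61  66 107 167 192 181 172 159 146 137
  132]
 [151  81  84  82  84  85  80  73  72  91 127 145 132 121 111 100  89  85
   83]
 [112  83  80  64  65  73  82  91  94  95  91  86  82  86  87  88  89  90
   89]]
```

send_rows(rows=[1.6,1.8,6.1,-1.0,0.9,0,0,1.7,1.9,6,-1.0,0.9,0,0,0,0,0,0,0,0,0,0,0,0,0,0,0,0,0,0,0,0,0,0,0,0,0,0,0,0,0,0,0,0,0,0,0,0,0,0,0,0,0,0,0,0])

```text
time: 31.1
tool_pos: [0.5206, 0.2315, 0.2629]
ee_rot: [3.141, -0.101, 0.842]
wrist_force: [-1.5, -4.7, -0.2]
width: 0.0111
```

```bash
python3 look.py 16; python3 - <<'E'
from lid import *
im=pickle.load(open('sc16.pkl','rb'))['color']
print(im[188:201,440:462].mean(2).astype(int))
s=np.clip((im[180:206,428:464]/255.)**.6*255,0,255).astype(np.uint8)
cv2.imwrite('pics/z16.png',cv2.resize(s,None,fx=20,fy=20,interpolation=cv2.INTER_NEAREST)[:,:,::-1])
E
```

```text
[0.5206 0.2315 0.2629] 31.1 0.011146260883517084 [-1.5069 -4.6742 -0.2404] tool pitch [ 3.1411 -0.1009  0.8416] lid angle 0.42391436786514836 r 0.28759021650300526
[[ 56  79  92 110 101  92  90  90  91  90  88  87  86  86  88  87  87  88
   87  90  90  90]
 [ 36  43  74 102  89  85  84  84  88  90  89  89  89  90  89  88  84  86
   88  91  91  91]
 [ 51  72  65  62  63  54  58  65  76  87  90  99 109 103  93  90  82  91
   94  89  83  90]
 [ 40  53  49  30  34  43  51  74  79  81  81  86 104 104 104 106 105 110
  105  75  33  67]
 [ 37  29  32  34  32  32  30  61  97  83  41  43  78  81  86  87  82 104
   99  56   1   0]
 [ 32  28  54  80  74  52  45  61  91  75  45  30  59  74  80  75  68  90
   87   4   6   7]
 [ 30  36  77 121 117  82  69  59  57  20   0   8  16  45  76  90 105 110
   95  26   8  12]
 [ 57  59  85  98  79  63  65  58  45  47  32  18   4   0   0   9  26  53
   70  24   7  10]
 [ 84  79  74  68  62  64  65  75 102 109  87  71  59  48  37  30   6   0
    0   6  13  10]
 [ 62  60  63  63  63  63  64  82 104 109 109 111 114 108  94  84  59  54
   38  31  11   9]
 [ 92  85  66  62  64  63  77  98 107 105 104 105 105 106 107 110 112 106
   93  85  60  59]
 [ 84  87  79  73  72  82  97 107 105 104 104 103 104 104 104 106 106 106
  107 110 112 114]
 [ 65  72  81  89  93 104 106 105 104 103 103 103 105 103 105 104 104 104
  105 104 106 106]]
```

View pics/z16.png

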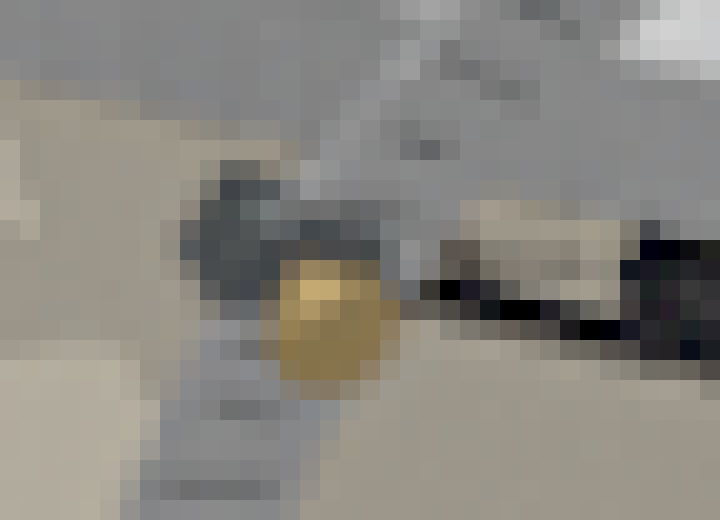

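send_rows(rows=[0,0,0,0,0,0,0,0,0,0,0,0,0,0,0,0,0,0,0,0,0,0,0,0,0,0,0,0,0,0,0,0,0,0,0,0,0,0,0,0,0,0,0,0,0,0,0,0,0,0,0,0,0,0,0,0])

```text
time: 32.15
tool_pos: [0.5206, 0.2315, 0.2629]
ee_rot: [3.141, -0.101, 0.842]
wrist_force: [-1.7, -4.9, -0.4]
width: 0.0111
```

```bash
python3 look.py 17; python3 - <<'E'
from lid import *
print(get_obs()['qvel'])
save('side','side17.png')
E
```

```text
[0.5206 0.2315 0.2629] 32.15 0.01105240985767377 [-1.689  -4.9493 -0.3973] tool pitch [ 3.1411 -0.1008  0.8417] lid angle 0.4238808922488321 r 0.28760453470415726
[-0.0006  0.0003  0.0006  0.0009 -0.0011  0.0006]
```

View pics/scene17.png

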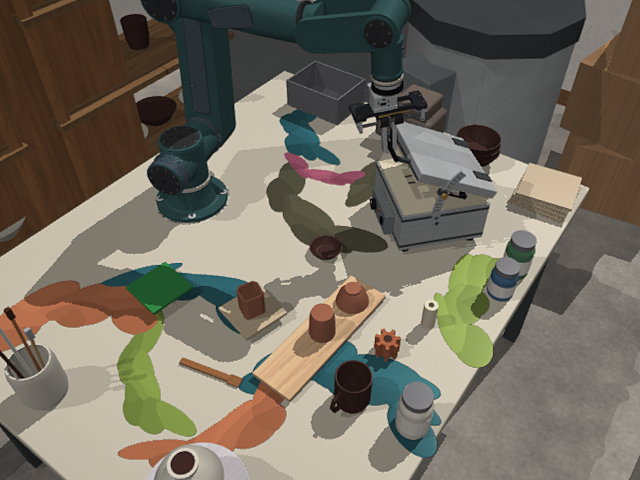

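View pics/m17.png

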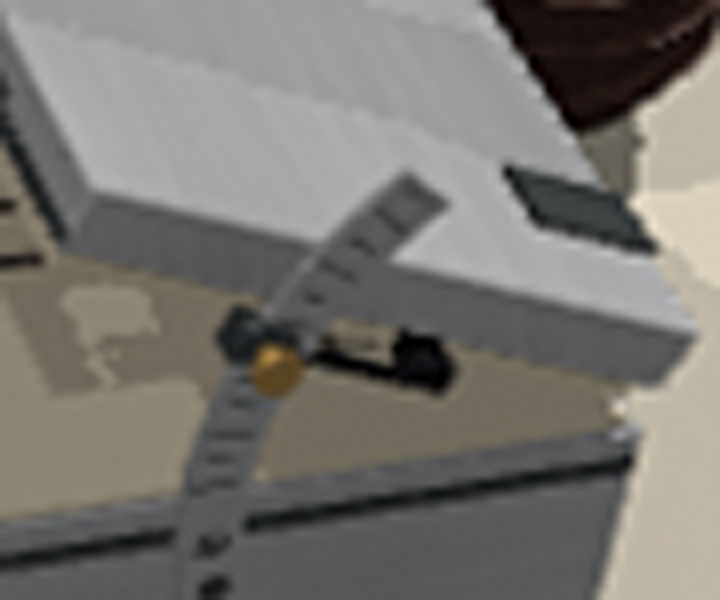

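The needle's tip meets the inner end of the clamp at about (449,194). The cup stands on the shelf at (251,298), and the other things are where they were. Handing in.

```bash
python3 -c "
from bench import *
print(close_job())"
```

```text
the job is handed in; nothing more can be done
None
```

The job is handed in: the square cup stands right way up on the kiln shelf, and the arm is holding the lid still at the marker. No verdict came back, so what follows rests on my own checks.

- **Cup:** I turned it over in two 90° swings, laying it on its side on the shelf to take a fresh grip. I then set it on its foot, feeling for contact at about 3 N before letting go. Its mouth centre in the scene picture was within a pixel (about 2 mm) of where it should be for the shelf's middle. The last picture still shows it upright.
- **Lid:** The arm gripped the handle bar and raised the lid to about 0.42 rad. The lid angle did not change over the last second, and the grip width stayed at 11 mm on the 12 mm bar. The wrist force sensor did not clearly show the lid's weight (its z reading was about -0.4 N), so I judged that the arm carries the lid from the firm grip and the unchanged angle.
- **Marker:** The needle's tip meets the inner end of the clamp in the picture. The thumb-screw partly hides the marker's tip. My estimates of its angle ran from 0.40 to 0.44 rad, about 3 mm either side of where the lid stopped and within the 7 mm allowed.
- **Other things:** The marker and the rest of the bench look unmoved in the final picture. About 32 s of the 72 s were used.
- **Joint limit:** One wrist joint briefly read 2.654 rad against its 2.65 limit while I withdrew from the cup. No fault was reported, and I moved it away at once.

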